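# Load the sampler sled and prime the pump

## Robot

A 6-joint arm with a two-finger parallel gripper is mounted at the origin on the work surface. World frame = base frame: x ahead of the robot, y to its left, z up, the work surface at z = 0. Lengths are in mm, angles in rad, forces in N, time in s.
With the tool pointing down it reaches from about 350 to 800 mm from the base axis. Payload 7.3 kg.
Tool frame: the origin (TCP) lies on the mounting face of the last link; the fingertips stand 173 mm ahead of it and the grasp point (between the pads) lies 155 mm ahead of it; z points along the fingers, y is the direction in which the jaws open and shut (so a half turn about z gives the same grasp; the last joint's range is limited). The gripper opens to 85 mm and grips with 20 to 120 N. Pads are 22 mm wide; open, the fingers measure 114 mm over their backs; the gripper's body (76 mm by 85 mm) begins 54 mm behind the grasp point. The pads swing forward as they close: fully open they stand 13 mm farther back than shut.
Start: joints at [1.179, 0.342, 1.524, -0, 1.275, -0.146], TCP at [127.727, 509.228, 404.722] pointing down, gripper open.
Joint ranges: [-2.53, 2.53], [-0.77, 2.02], [0.04, 2.7], [-1, 4.14], [0.28, 2.66], [-3.11, 3.11]. Speed limits (rad/s): [2.57, 2.57, 3.14, 3.14, 3.14, 3.14].

## Interface

Orientations are given as a unit quaternion [x, y, z, w].
In Python, from cell import robot gives the robot as it stands.
- The arm moves only by the shell command python3 -m inch 'ROWS' [FORCE]. ROWS is JSON, a list that holds one entry, the list of rows, each a list of 5 numbers: the finger opening in m, from 0 to 0.0854, then the shift along the tool's x, y, z in m, then the turn about the tool's z in rad. In form: [[[grip, tx, ty, tz, turn], ...]]. A call has 1 to 12 rows; each row is the pose to reach, as a shift and turn from the pose commanded when the call began, along the tool's axes at that moment; what a row does not reach only later rows make up. A row lasts 1/10 s, in which the tool goes at most 50 mm and 8.59 degrees, less where a joint would pass 70% of its speed; a pose out of reach is approached as far as the arm can. A call with a gripper value outside its range is refused whole. The fingers move at their own pace and stop on an object; FORCE is the grip in N (left out, the last holds). Time passes only in rows, so rows that repeat a pose let the fingers close. It gives the time, the measured TCP pose, the force and the opening at its end, in the units of the state.
- robot.get_state(): the state, without advancing time (a new reading comes with each control period).
- robot.grab_frame(name): name is "scene" or "top" or "wrist"; returns the picture (384x512x3 uint8, red, green, blue); there is no depth.
- robot.calibration(name): a dict with "vfov" (degrees; the focal length in pixels is half the picture's height over the tangent of half this angle, whatever the lens; pixels are square), "cx", "cy" (the principal point, pixels), "dist_coeffs" ([k1, k2, p1, p2, k3] as OpenCV has them; the pictures are not rectified), "R" (3x3) and "t" (3): a world point X has camera coordinates R X + t. Camera axes: x right, y down, z forward; pixel columns grow to the right and rows downward; lengths in mm; the calibration is good to about 2 mm. A picture is of the moment at which its call begins: read the wrist's pose just before it. calibration takes no time and is no camera call; for the wrist camera it gives the pose at the moment of the call.
- robot.job_done(): hands the job in, once; it reports no verdict.
The state is a dict: "time": time; "joint_pos": joint angles; "qvel": joint speeds; "joint_torque": joint torques, N m; "position": TCP position; "tool_rot": TCP orientation; "wrist_force": force on the tool from outside, world axes, zero at the start; "torque": the same for the moment, N m; "grip_width": finger opening in mm.
Only numpy, scipy, OpenCV 4.12 (cv2) and the standard library are available. Lean on these libraries where they do the work, as an engineer would, in place of code of your own. Each camera call takes 0.05 s, during which the arm holds its last target. There are 200 camera calls.

## Task

Get the sampler ready to run: take the lid off the rinse cup on the white sled and lay it in the small metal tray, and stand every squat white-capped sample jar upright in a bay of the sled, one to a bay. Then slide the sled along the bench, without lifting it, until the dot in the middle of the rinse cup is exactly below the tip of the fixed probe. Last, lift the guard on the pump console, flip the toggle under it over to the far side and let the guard drop shut again; do not knock the probe, and leave everything else on the bench alone.

Things in the scene. Friction and masses are not known exactly. Their poses are not given: they have to be found in the camera images.
- sled: loose white tray, plate 180 (x) x 240 (y) x 8 mm, 0.5 kg; origin: centre of underside; +x faces away from the robot (yaw up to 0.15 rad). Four bays, centres at (+-33, +-86) mm in its x, y, floor 8 mm above the underside, 62 mm square, walls 3 mm thick, 12 mm high above the floor. A steel grip blade in the middle, the rinse cup towards +x. Slides on the bench with up to 14 N when loaded
- sled_grip (a point): grip point on the sled's upright steel blade (50 mm along sled x, 12 mm thick along y, top 65 mm above the sled's underside, centred 35 mm to -x of its middle); the point is on its centre plane 50 mm above the underside. Pinch it across sled y
- spot (a point): marked spot: centre of the rinse cup's mouth, 38 mm above the sled's underside, 55 mm to +x of its middle. The cup is grey, 56 mm across outside, 48 inside, with a black dot on its white floor straight below this point; the lid hides it at the start
- cup_lid: loose grey plug lid of the rinse cup, 50 g; origin: centre of the plug's underside, z up. Plug 42 mm across, 8 mm high; then a flange 62 mm across, 4 mm thick; then a round knob 24 mm across from 12 to 42 mm above the origin. At the start it sits in the cup; lift it straight up to free it
- tray: small fixed open aluminium tray, 100 x 100 x 22 mm, walls and floor 4 to 5 mm; origin: centre of its underside; the lid goes here
- jar0: squat sample jar, upright cylinder 54 mm across, 64 mm tall, frosted with a white cap of the same width, about 0.14 kg, loose; origin: centre of its underside, z up. Two to four such jars (jar0 to jar3) are present; absent ones give None
- jar1: squat sample jar, upright cylinder 54 mm across, 64 mm tall, frosted with a white cap of the same width, about 0.14 kg, loose; origin: centre of its underside, z up. Two to four such jars (jar0 to jar3) are present; absent ones give None
- jar2: squat sample jar, upright cylinder 54 mm across, 64 mm tall, frosted with a white cap of the same width, about 0.14 kg, loose; origin: centre of its underside, z up. Two to four such jars (jar0 to jar3) are present; absent ones give None
- jar3: squat sample jar, upright cylinder 54 mm across, 64 mm tall, frosted with a white cap of the same width, about 0.14 kg, loose; origin: centre of its underside, z up. Two to four such jars (jar0 to jar3) are present; absent ones give None
- probe: fixed sampler probe stand: a beige cabinet 110 (x) x 240 (y) x 55 mm, its near face 75 mm beyond the probe tip in x; a 22 mm post on it and a beige arm 171 to 189 mm above the bench, reaching towards the robot to the needle; origin: on the bench straight below the probe tip
- probe_tip (a point): point of the thin vertical steel needle (6 mm thick), 52 mm above the bench; a black collar 18 mm across holds it from 145 mm up
- console: fixed white pump console, 150 (x) x 100 (y) x 45 mm, its x axis pointing away from the robot, yaw within 0.2 rad; origin: centre of its underside. The toggle is in the middle of its top, under a grey guard
- guard (a joint): angle of the guard, rad: 0 shut (level), grows as it is lifted and swings up and away to +x, stop at 2.15. A weak spring and its weight shut it when let go below about 1.6; let go above about 1.9 it stays leaning back until pulled forward again
- guard_hinge (a point): middle of the guard's hinge, an axis along console y, 55 mm to console +x of the console's origin and 89 mm above the bench
- guard_grip (a point): grip point on the guard's tongue (14 mm wide along console y, 6 mm thick, 47 mm long), 120 mm from the hinge, 12 mm short of its end; sticks out to console -x when shut. The guard plate is 58 mm wide and reaches 85 mm from the hinge. Pinched across console y the tongue turns between the fingers, so the tool may stay pointing down
- toggle (a joint): angle of the toggle, rad: 0 off (leaning to console -x), 0.9 on (leaning to console +x); stays where it is left, needs about 1.5 N at the tip
- toggle_tip (a point): centre of the 14 mm ball on the toggle's end, 32 mm from its pivot; the pivot is on the console's z axis, 48 mm above the bench, axis along console y
- reagent: bystander, to be left alone: tall brown bottle, 64 mm across, 150 mm tall; origin: centre of its underside
- beaker: bystander, to be left alone: open glass beaker, 72 mm across, 85 mm tall; origin: centre of its underside
- tip_box: bystander, to be left alone: low blue plastic box 75 x 110 x 55 mm; origin: centre of its underside
- tube_rack: bystander, to be left alone: white rack 100 x 190 mm full of orange-capped tubes, 116 mm tall; origin: centre of its underside
- pen_cup: bystander, to be left alone: plain steel cylinder 70 mm across, 100 mm tall; origin: centre of its underside
Not all that is in view belongs to the job. Several things have the shape of the tray; the one meant has the colours described above.

How it is judged (in metres and radians):
On the way, in this order (a step that is already met when the one before it is completed fails the run):
1. the cup's lid lies in the tray and every jar stands in a bay (x of jar0 in the frame of sled between -0.07 and 0.07 m and z of jar0 in the frame of sled between 0.003 and 0.014 m and angle between each of jar0, jar1, jar2, jar3's own z axis and vertical below 0.12 rad and (y of jar0 in the frame of sled between 0.058 and 0.114 m or y of jar0 in the frame of sled between -0.114 and -0.058 m) and x of jar1 in the frame of sled between -0.07 and 0.07 m and z of jar1 in the frame of sled between 0.003 and 0.014 m and (y of jar1 in the frame of sled between 0.058 and 0.114 m or y of jar1 in the frame of sled between -0.114 and -0.058 m) and x of jar2 in the frame of sled between -0.07 and 0.07 m and z of jar2 in the frame of sled between 0.003 and 0.014 m and (y of jar2 in the frame of sled between 0.058 and 0.114 m or y of jar2 in the frame of sled between -0.114 and -0.058 m) and x of jar3 in the frame of sled between -0.07 and 0.07 m and z of jar3 in the frame of sled between 0.003 and 0.014 m and (y of jar3 in the frame of sled between 0.058 and 0.114 m or y of jar3 in the frame of sled between -0.114 and -0.058 m) and x of cup_lid in the frame of tray between -0.046 and 0.046 m and y of cup_lid in the frame of tray between -0.046 and 0.046 m and z of cup_lid in the frame of tray below 0.04 m), for 0.2 s.
2. the rinse cup's dot is below the probe tip, sled at rest (horizontal distance between spot and probe_tip below 0.006 m and linear speed of sled below 0.01 m/s), for 0.5 s.
3. the guard is lifted with the toggle still off (value of joint guard above 1.1 rad and value of joint toggle below 0.3 rad), for 0.1 s.
4. the toggle is flipped on under the lifted guard (value of joint toggle above 0.7 rad and value of joint guard above 0.5 rad), for 0.1 s.
5. the guard is shut again (value of joint guard below 0.1 rad and value of joint toggle above 0.7 rad), for 0.2 s.
At the end, for the whole second after the job is handed in: Every jar present stands upright (within 0.12 rad) on the floor of a bay of the sled, the cup's lid lies in the tray, the spot is within 6 mm horizontally of the probe tip with the sled at rest flat on the bench, the toggle is on (over 0.7 rad) and the guard is shut (under 0.1 rad) (all of step 1 and all of step 2 and all of step 5 and height (world z) of sled below 0.005 m); the robot touches nothing.
It fails at once if the sled is lifted off the bench (over 20 mm) (height (world z) of sled above 0.02 m).
It fails at once if the probe is knocked (over 10 N) (contact force between probe and anything else above 10 N).
It fails at once if a bystander is moved over 30 mm (distance of any of reagent, beaker, tip_box, tube_rack, pen_cup from where it was at the start of the episode above 0.03 m).
Of jar0, jar1, jar2, jar3 only 2 to 4 are there at a start; the rules pass over those that are not, and their reading is None.
At some moment in a run one of jar0, jar1, jar2, jar3, sled may be knocked a few centimetres aside while the robot is not near it.
It also fails if it takes over 210 s, if anything falls off the work surface, if the arm or the gripper's body presses on something with over 40 N, if the wrist force passes 120 N, or if a joint passes its speed limit or range.

## Working session

There is one attempt and no reset: what is moved stays moved. The work goes in short steps, Python scripts to look and compute and a shell command to move; the robot and the scene stay as the last step left them, time stands still between calls to the robot, and variables do not carry over. Pictures are saved under pics/ and viewed, about 12 in all and at most 16, crops included, and the job is handed in when it is done.

```bash
ls; mkdir -p pics
cat > h.py <<'E'
import numpy as np, cv2, json
from cell import robot
def save(n,f): cv2.imwrite('pics/'+f,cv2.cvtColor(n,cv2.COLOR_RGB2BGR))
def K(c):
    f=192/np.tan(np.radians(c['vfov'])/2); return np.array([[f,0,c['cx']],[0,f,c['cy']],[0,0,1.]])
def ray(c,px):
    p=cv2.undistortPoints(np.array(px,float).reshape(-1,1,2),K(c),np.array(c['dist_coeffs'],float)).reshape(-1,2)
    R=np.array(c['R']);t=np.array(c['t']).reshape(3)
    return -R.T@t, np.c_[p,np.ones(len(p))]@R
def onz(c,px,z):
    o,d=ray(c,px); return o+d*((z-o[2])/d[:,2])[:,None]
def proj(c,X):
    R=np.array(c['R']);t=np.array(c['t'],float)
    return cv2.projectPoints(np.array(X,float).reshape(-1,1,3),cv2.Rodrigues(R)[0],t,K(c),np.array(c['dist_coeffs'],float))[0].reshape(-1,2)
def tool(P=None,yaw=None):
    """print state and, for a wanted grasp point P (world mm), the tool-frame shift in m"""
    from scipy.spatial.transform import Rotation as Ro
    s=robot.get_state(); R=Ro.from_quat(s['tool_rot']).as_matrix(); p=np.array(s['position'])
    print('t',round(s['time'],2),'grasp',(p+155*R[:,2]).round(1),'x',R[:,0].round(3),'y',R[:,1].round(3),'z',R[:,2].round(3),'F',np.round(s['wrist_force'],1),'w',round(s['grip_width'],1))
    if P is not None: print('shift m',(R.T@(np.array(P)-p-155*R[:,2])/1000).round(4))
    return s,R,p
E
python3 - <<'E'
from h import *
for n in ('scene','top'):
    save(robot.grab_frame(n),n+'0.png'); c=robot.calibration(n); print(n,c)
tool()
print(robot.calibration('wrist'))
E
```

```text
pics
scene {'vfov': 53.58356585876483, 'cx': 262.0855018731798, 'cy': 187.81346800636186, 'dist_coeffs': array([-0.09063907,  0.        ,  0.        ,  0.        ,  0.        ]), 'R': array([[-0.32375508,  0.94607161,  0.01145254],
       [ 0.80537996,  0.28192103, -0.52142464],
       [-0.49653376, -0.15959023, -0.85322048]]), 't': array([ 211.48396452, -321.66033093, 1916.37629073])}
top {'vfov': 50.00500257880747, 'cx': 251.95252051917825, 'cy': 195.0009102204709, 'dist_coeffs': array([-0.01716459,  0.        ,  0.        ,  0.        ,  0.        ]), 'R': array([[-0.00620491, -0.9998944 ,  0.01314128],
       [-0.99208267,  0.00450696, -0.12550563],
       [ 0.12543315, -0.01381599, -0.99200587]]), 't': array([ -75.95175458,  493.48566872, 1430.77166818])}
t 0.1 grasp [127.6 508.9 249.1] x [-0.97   0.243  0.   ] y [ 0.243  0.97  -0.001] z [-0.001 -0.001 -1.   ] F [ 0.  -1.1 -0.9] w 85.5
{'vfov': 63.46149374270978, 'cx': 254.80361380834793, 'cy': 191.3657109946736, 'dist_coeffs': array([-0.06460604,  0.        ,  0.        ,  0.        ,  0.        ]), 'R': array([[ 0.24322717,  0.96996746, -0.00191746],
       [ 0.93069042, -0.23282037,  0.28215246],
       [ 0.27323228, -0.07041171, -0.95936766]]), 't': array([-524.93210817,  -35.05510365,  379.33770806])}
```

View pics/top0.png

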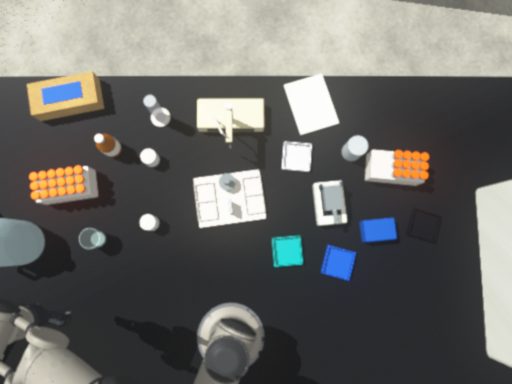

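View pics/scene0.png

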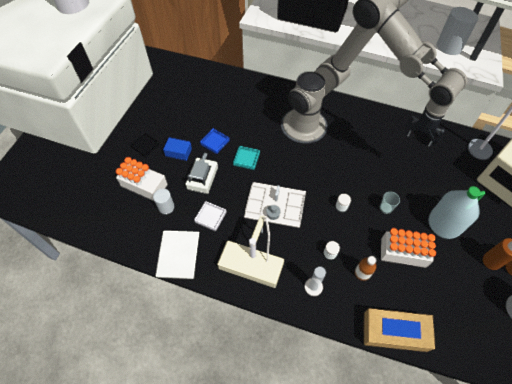

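Top view: sled about (230,198), lid (229,183), probe (227,130), console (330,203). White-capped candidates are (150,157), (150,222) and an odd item at (155,108). Tray candidates are pale (297,156), teal (287,251), blue (338,262) and black (424,225). I'll check them in one close crop.

Run:
```python
from h import *
a=cv2.imread('pics/top0.png'); b=cv2.imread('pics/scene0.png')
r=lambda i,x,y,w,h:cv2.resize(i[y:y+h,x:x+w],(400,300),interpolation=cv2.INTER_CUBIC)
cv2.imwrite('pics/crop1.png',np.vstack([np.hstack([r(a,80,85,100,75),r(b,290,240,100,75)]),np.hstack([r(a,265,130,100,75),r(a,185,150,100,75)])]))
```

```text
(no output)
```

View pics/crop1.png

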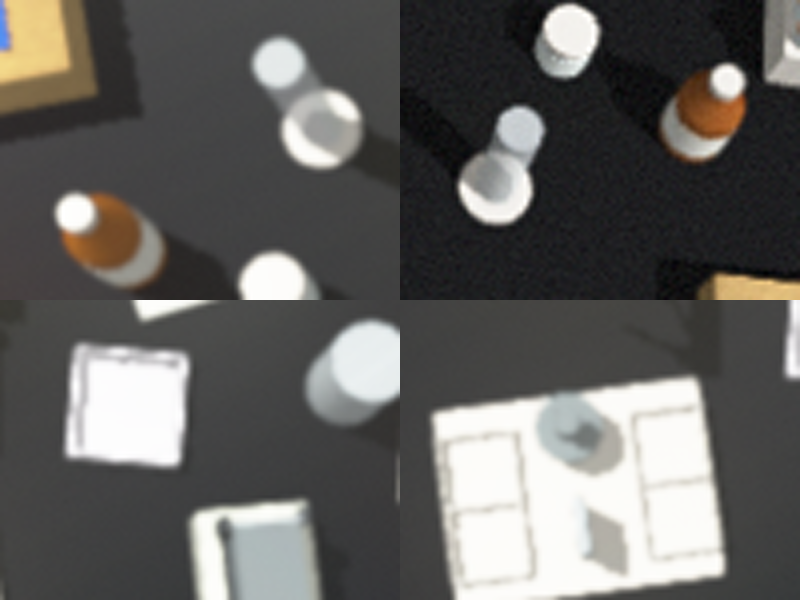

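The crop shows the odd item (155,108) is a graduated cylinder on a white foot, not a jar. So there are two jars, at (150,157) and (150,222). The pale metallic tray (297,156) is the aluminium one. Next I'll measure coarse positions.

```bash
cat >> h.py <<'E'
def blob(img,lo,hi,near,rad=30,amin=30):
    hsv=cv2.cvtColor(img,cv2.COLOR_RGB2HSV); m=cv2.inRange(hsv,np.array(lo),np.array(hi))
    k=np.zeros_like(m); cv2.circle(k,(int(near[0]),int(near[1])),int(rad),255,-1); m&=k
    cs=[c for c in cv2.findContours(m,cv2.RETR_EXTERNAL,cv2.CHAIN_APPROX_NONE)[0] if cv2.contourArea(c)>=amin]
    return max(cs,key=cv2.contourArea)
E
python3 - <<'E'
from h import *
t=cv2.cvtColor(cv2.imread('pics/top0.png'),cv2.COLOR_BGR2RGB); c=robot.calibration('top')
for n,p in (('jarA',(150,157)),('jarB',(150,222))):
    (x,y),r=cv2.minEnclosingCircle(blob(t,(0,0,190),(180,60,255),p,14)); print(n,x,y,r,onz(c,[(x,y)],60).round(1))
k=blob(t,(0,0,215),(180,60,255),(230,198),60); q=cv2.boxPoints(cv2.minAreaRect(k)); print(cv2.minAreaRect(k)); W=onz(c,q,8); print('sled',W.round(1),W.mean(0).round(1))
for i in range(4): d=W[i]-W[i-1]; print(np.linalg.norm(d).round(1),np.arctan2(d[1],d[0]).round(3))
k=blob(t,(0,0,190),(180,60,255),(297,156),24); q=cv2.boxPoints(cv2.minAreaRect(k)); W=onz(c,q,22); print('tray',W.round(1),W.mean(0).round(1))
k=blob(t,(0,0,200),(180,40,255),(330,203),30); print('console',onz(c,cv2.boxPoints(cv2.minAreaRect(k)),45).round(1))
print('lid',onz(c,[(228.5,182)],20), 'probe approx',onz(c,[(222,138)],52))
E
```

```text
jarA 147.6702117919922 155.62765502929688 7.841108322143555 [[630.7 287.8  60. ]]
jarB 147.1666717529297 221.8333282470703 8.045105934143066 [[397.9 283.5  60. ]]
((229.0030517578125, 198.02232360839844), (49.76669692993164, 67.01615142822266), 82.23483276367188)
sled [[ 559.5  136.3    8. ]
 [ 591.9 -104.6    8. ]
 [ 412.2 -127.2    8. ]
 [ 381.   110.2    8. ]] [486.2   3.7   8. ]
180.4 0.145
243.1 -1.437
181.2 -3.016
239.5 1.701
tray [[ 590.3 -185.2   22. ]
 [ 691.8 -194.4   22. ]
 [ 683.5 -296.7   22. ]
 [ 582.  -286.5   22. ]] [ 636.9 -240.7   22. ]
console [[ 534.8 -293.8   45. ]
 [ 542.9 -387.4   45. ]
 [ 393.2 -396.    45. ]
 [ 385.4 -303.5   45. ]]
lid [[541.99352061   5.19749954  20.        ]] probe approx [[695.65674911  27.12468255  52.        ]]
```

```bash
python3 -m inch '[[[0.085,-0.52,-0.383,0.03,-0.385],[0.085,-0.52,-0.383,0.03,-0.385],[0.085,-0.52,-0.383,0.03,-0.385],[0.085,-0.52,-0.383,0.03,-0.385],[0.085,-0.52,-0.383,0.03,-0.385],[0.085,-0.52,-0.383,0.03,-0.385],[0.085,-0.52,-0.383,0.03,-0.385],[0.085,-0.52,-0.383,0.03,-0.385],[0.085,-0.52,-0.383,0.03,-0.385],[0.085,-0.52,-0.383,0.03,-0.385],[0.085,-0.52,-0.383,0.03,-0.385],[0.085,-0.52,-0.383,0.03,-0.385]]]' 40
python3 - <<'E'
from h import *
tool()
f=robot.grab_frame('wrist'); save(f,'w1.png'); c=robot.calibration('wrist'); np.save('w1.npy',c,allow_pickle=True)
E
```

```text
time: 1.3
position: [504.3, 52.4, 377.0]
tool_rot: [-0.069, 0.998, 0.0, -0.0]
wrist_force: [0.8, 1.1, -0.5]
grip_width: 85.0
t 1.3 grasp [504.2  52.4 222. ] x [-0.99  -0.138  0.   ] y [-0.138  0.99   0.   ] z [-0.  0. -1.] F [ 0.8  1.1 -0.5] w 85.0
```

View pics/w1.png

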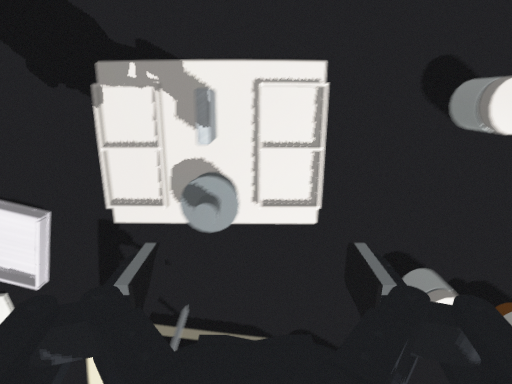

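Run:
```python
from h import *
c=np.load('w1.npy',allow_pickle=True).item()
t=cv2.cvtColor(cv2.imread('pics/w1.png'),cv2.COLOR_BGR2RGB)
q=[(98,61),(327,60),(318,223),(113,222)]
W=onz(c,q,8); print('sled',W.round(1),W.mean(0).round(1),[np.arctan2(*(W[b]-W[a])[[1,0]]).round(3) for a,b in ((0,3),(1,2))],[(np.arctan2(*(W[b]-W[a])[[1,0]])-np.pi/2).round(3) for a,b in ((0,1),(3,2))])
print('flange',onz(c,[(210,202)],41),'knobtop',onz(c,[(206,213)],72))
print('probe',onz(c,[(188,306)],52)); print('tray',onz(c,[(50,212),(40,287)],22)); tool([538,10,62])
g=cv2.cvtColor(t,cv2.COLOR_RGB2GRAY)
cv2.imwrite('pics/c2.png',cv2.resize(cv2.convertScaleAbs(cv2.imread('pics/w1.png')[160:360,120:320],alpha=1.6,beta=20),(600,600),interpolation=cv2.INTER_CUBIC))
```

```text
sled [[ 417.7 -129.1    8. ]
 [ 386.7  104.9    8. ]
 [ 563.3  129.4    8. ]
 [ 595.6 -110.6    8. ]] [490.8  -1.3   8. ] [np.float64(0.103), np.float64(0.138)] [np.float64(0.132), np.float64(0.134)]
flange [[543.08014393   5.38531051  41.        ]] knobtop [[543.50858021   6.07330729  72.        ]]
probe [[665.30687683  -6.78302726  52.        ]]
tray [[ 587.42899865 -178.68072524   22.        ]
 [ 691.68290007 -199.51782101   22.        ]]
t 1.35 grasp [508.7  46.9 221.5] x [-0.991 -0.135 -0.003] y [-0.135  0.991 -0.004] z [ 0.003 -0.003 -1.   ] F [ 4.  -6.2  0.3] w 85.2
shift m [-0.0236 -0.0399  0.1597]
```

View pics/c2.png

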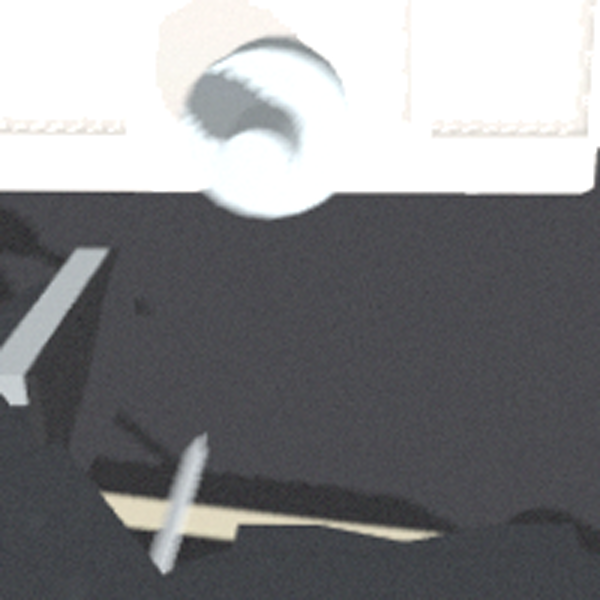

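The crop shows the lid knob at about w1 (206,212) and the needle tip at about (188,305). The arm was still moving, so these carry about 5 mm of error. I'll move over the lid, settle and measure again.

```bash
python3 -m inch '[[[0.085,-0.026,-0.039,0.05,0],[0.085,-0.026,-0.039,0.05,0],[0.085,-0.026,-0.039,0.05,0],[0.085,-0.026,-0.039,0.05,0],[0.085,-0.026,-0.039,0.05,0]]]'
python3 - <<'E'
from h import *
c=robot.calibration('wrist'); np.save('w2.npy',c,allow_pickle=True)
f=robot.grab_frame('wrist'); save(f,'w2.png'); tool([540,11.5,66])
E
```

```text
time: 1.85
position: [534.2, 20.4, 328.6]
tool_rot: [-0.07, 0.998, 0.0, 0.001]
wrist_force: [-0.3, 0.2, 0.1]
grip_width: 85.0
t 1.9 grasp [534.5  20.4 173.7] x [-0.99  -0.14  -0.002] y [-0.14  0.99 -0.  ] z [ 0.002  0.    -1.   ] F [-0.5  0.2  0.9] w 84.8
shift m [-0.004  -0.0096  0.1077]
```

View pics/w2.png

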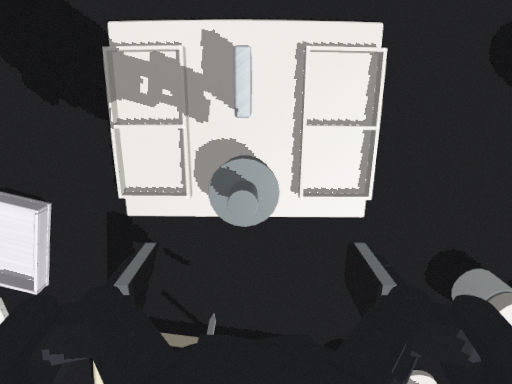

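Run:
```python
from h import *
c=np.load('w2.npy',allow_pickle=True).item()
W=onz(c,[(108,21),(383,22),(366,217),(126,216)],8); print('sled',W.round(1),W.mean(0).round(1),[np.arctan2(*(W[b]-W[a])[[1,0]]).round(3) for a,b in ((0,3),(1,2))],[(np.arctan2(*(W[b]-W[a])[[1,0]])-np.pi/2).round(3) for a,b in ((0,1),(3,2))])
print('blade',onz(c,[(243.5,45),(243,117)],65).round(1))
print('flange',onz(c,[(244,191)],41),'knobtop',onz(c,[(243,202)],72))
P=onz(c,[(214,313)],52); print('probe',P)
tool(onz(c,[(243,202)],72)[0]*[1,1,0]+[0,0,66])
# tray inner wall & probe by triangulation with top/scene
for n in ('top','scene'):
    print(n,proj(robot.calibration(n),[P[0],[P[0][0],P[0][1],145]]).round(1))
```

```text
sled [[ 412.4 -123.5    8. ]
 [ 380.6  111.2    8. ]
 [ 557.3  137.7    8. ]
 [ 590.2 -101.4    8. ]] [485.1   6.    8. ] [np.float64(0.124), np.float64(0.149)] [np.float64(0.135), np.float64(0.137)]
blade [[426.1  -1.5  65. ]
 [474.8   4.6  65. ]]
flange [[537.74480531  12.78095131  41.        ]] knobtop [[537.34207126  13.01579188  72.        ]]
probe [[6.57408852e+02 2.35300396e-01 5.20000000e+01]]
t 1.9 grasp [534.5  20.4 173.7] x [-0.99  -0.14  -0.002] y [-0.14  0.99 -0.  ] z [ 0.002  0.    -1.   ] F [-0.5  0.2  0.9] w 84.8
shift m [-0.0016 -0.0077  0.1077]
top [[229.5 148.5]
 [228.4 141.8]]
scene [[262.  232.2]
 [262.2 222.1]]
```

```bash
python3 -m inch '[[[0.085,-0.002,-0.008,0.05,0],[0.085,-0.002,-0.008,0.07,0],[0.085,-0.002,-0.008,0.07,0],[0.085,-0.002,-0.008,0.07,0],[0.085,-0.002,-0.008,0.07,0],[0.085,-0.002,-0.008,0.07,0]]]'
python3 - <<'E'
from h import *
tool([538,13,66])
E
```

```text
time: 2.5
position: [538.1, 11.9, 259.0]
tool_rot: [-0.07, 0.998, -0.0, 0.002]
wrist_force: [-0.7, 0.4, 0.2]
grip_width: 85.0
t 2.5 grasp [538.6  11.8 104. ] x [-0.99  -0.139 -0.003] y [-0.139  0.99  -0.001] z [ 0.003 -0.    -1.   ] F [-0.7  0.4  0.2] w 85.0
shift m [0.0005 0.0012 0.038 ]
```

```bash
python3 -m inch '[[[0.085,0,0.001,0.038,0],[0.085,0,0.001,0.038,0],[0.085,0,0.001,0.038,0],[0.01,0,0.001,0.038,0],[0.01,0,0.001,0.038,0],[0.01,0,0.001,0.038,0],[0.01,0,0.001,0.038,0],[0.01,0,0.001,0.038,0],[0.01,0,0.001,0.038,0],[0.01,0,0.001,0.038,0],[0.01,0,0.001,0.038,0],[0.01,0,0.001,0.038,0]]]' 40; python3 -m inch '[[[0.01,0,0,-0.02,0],[0.01,0,0,-0.04,0],[0.01,0,0,-0.07,0],[0.01,0,0,-0.1,0],[0.01,0,0,-0.13,0],[0.01,0,0,-0.13,0],[0.01,0,0,-0.13,0]]]'
python3 - <<'E'
from h import *
tool([636,-240,180])
for n in ('top','wrist'): save(robot.grab_frame(n),n+'3.png')
np.save('w3.npy',robot.calibration('wrist'),allow_pickle=True)
a=cv2.imread('pics/top3.png')[130:230,170:350]; cv2.imwrite('pics/c3.png',np.vstack([cv2.resize(a,(512,284),interpolation=cv2.INTER_CUBIC),cv2.resize(cv2.imread('pics/wrist3.png'),(512,384))[:316]]))
E
```

```text
time: 3.7
position: [537.6, 12.7, 220.0]
tool_rot: [-0.07, 0.998, -0.0, 0.0]
wrist_force: [-2.2, 0.0, 5.6]
grip_width: 21.8
time: 4.4
position: [537.4, 12.7, 349.5]
tool_rot: [-0.07, 0.998, -0.0, 0.0]
wrist_force: [-0.3, 0.6, -1.8]
grip_width: 21.8
t 4.4 grasp [537.5  12.7 194.5] x [-0.99  -0.139 -0.001] y [-0.139  0.99  -0.   ] z [ 0.001  0.    -1.   ] F [-0.3  0.6 -1.8] w 21.8
shift m [-0.0625 -0.2639  0.0145]
```

View pics/c3.png

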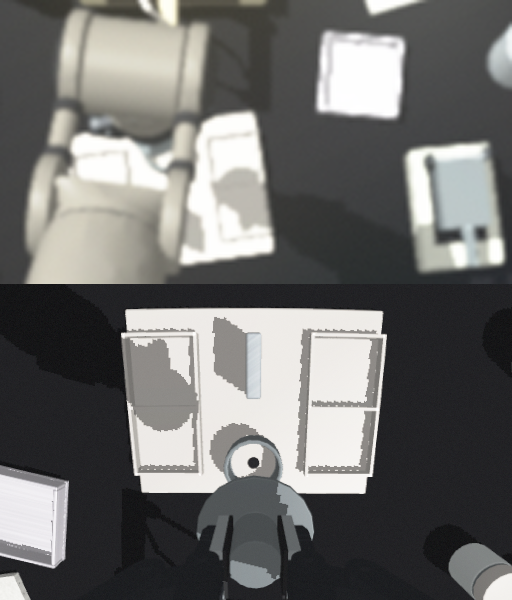

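```bash
python3 -m inch '[[[0.01,-0.012,-0.05,0,0],[0.01,-0.024,-0.1,0,0],[0.01,-0.036,-0.15,0,0],[0.01,-0.048,-0.2,0,0],[0.01,-0.0625,-0.264,0,0],[0.01,-0.0625,-0.264,0,0],[0.01,-0.0625,-0.264,0,0],[0.01,-0.0625,-0.264,0.05,0],[0.01,-0.0625,-0.264,0.08,0],[0.01,-0.0625,-0.264,0.08,0],[0.01,-0.0625,-0.264,0.08,0]]]'
python3 - <<'E'
from h import *
c=np.load('w3.npy',allow_pickle=True).item(); print(onz(c,[(68,197),(52,283)],22))
print('spot via rim',onz(c,[(252,178)],12))
c=robot.calibration('wrist'); save(robot.grab_frame('wrist'),'w4.png'); np.save('w4.npy',c,allow_pickle=True)
tool([636.5,-240.5,43])
E
```

```text
time: 5.6
position: [636.1, -239.3, 269.0]
tool_rot: [-0.07, 0.998, 0.001, -0.001]
wrist_force: [0.2, -0.9, 0.6]
grip_width: 21.7
[[ 582.0694087  -171.9008448    22.        ]
 [ 687.87226785 -195.37578227   22.        ]]
spot via rim [[539.05991151  11.55488711  12.        ]]
t 5.65 grasp [ 636.8 -239.7  115.7] x [-0.99  -0.139 -0.002] y [-0.139  0.99  -0.001] z [ 0.002 -0.001 -1.   ] F [ 0.1 -0.4  0. ] w 22.1
shift m [ 0.0005 -0.0006  0.0727]
```

View pics/w4.png

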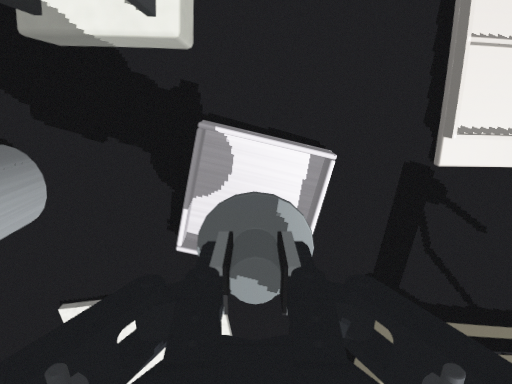

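The picture shows tray rim corners at (203,122), (335,156) and (178,249), with the lid held over it. Checking the tray centre from those.

Run:
```python
from h import *
c=np.load('w4.npy',allow_pickle=True).item(); W=onz(c,[(203,122),(335,156),(178,249)],22); print(W.round(1)); m=(W[1]+W[2])/2; print(m)
tool([m[0],m[1],43])
```

```text
[[ 582.2 -281.1   22. ]
 [ 592.6 -186.9   22. ]
 [ 680.2 -291.4   22. ]]
[ 636.39533484 -239.10786773   22.        ]
t 5.65 grasp [ 636.8 -239.7  115.7] x [-0.99  -0.139 -0.002] y [-0.139  0.99  -0.001] z [ 0.002 -0.001 -1.   ] F [ 0.1 -0.4  0. ] w 22.1
shift m [0.0004 0.0007 0.0727]
```

```bash
python3 -m inch '[[[0.01,0,0,0.04,0],[0.01,0,0,0.06,0],[0.01,0,0,0.072,0],[0.01,0,0,0.072,0],[0.01,0,0,0.072,0],[0.05,0,0,0.072,0],[0.05,0,0,0.072,0],[0.05,0,0,0.072,0],[0.05,0,0,0.05,0],[0.05,0,0,0.0,0],[0.05,0,0,-0.05,0],[0.05,0,0,-0.09,0]]]'
python3 - <<'E'
from h import *
tool([631,288,190])
save(robot.grab_frame('top'),'top5.png')
c=robot.calibration('top');t=robot.grab_frame('top')
for n,p in (('jarA',(150,157)),('jarB',(150,222))):
    k=blob(t,(0,0,190),(180,60,255),p,20); (x,y),r=cv2.minEnclosingCircle(k); print(n,x,y,r,onz(c,[(x,y)],64).round(1))
E
```

```text
time: 6.85
position: [636.0, -240.1, 363.0]
tool_rot: [-0.07, 0.998, -0.001, 0.001]
wrist_force: [0.8, -0.7, -0.4]
grip_width: 49.7
t 6.85 grasp [ 636.4 -240.3  208. ] x [-0.99  -0.139 -0.003] y [-0.139  0.99  -0.002] z [ 0.003 -0.001 -1.   ] F [ 0.8 -0.7 -0.4] w 49.7
shift m [-0.0679  0.524   0.0172]
jarA 147.92105102539062 155.76315307617188 8.11501407623291 [[629.4 285.9  64. ]]
jarB 147.25816345214844 221.87254333496094 8.349762916564941 [[397.5 282.3  64. ]]
```

```bash
python3 -m inch '[[[0.085,0.118,0.279,0,0],[0.085,0.118,0.279,0,0],[0.085,0.118,0.279,0,0],[0.085,0.118,0.279,0,0],[0.085,0.118,0.279,0,0],[0.085,0.118,0.279,0,0],[0.085,0.118,0.279,0,0],[0.085,0.118,0.279,0,0]]]';  python3 -m inch '[[[0.085,-0.184,0.243,0.04,0],[0.085,-0.184,0.243,0.04,0],[0.085,-0.184,0.243,0.04,0],[0.085,-0.184,0.243,0.04,0],[0.085,-0.184,0.243,0.04,0],[0.085,-0.184,0.243,0.04,0],[0.085,-0.184,0.243,0.04,0],[0.085,-0.184,0.243,0.04,0],[0.085,-0.184,0.243,0.04,0],[0.085,-0.184,0.243,0.04,0]]]'
python3 - <<'E'
from h import *
c=robot.calibration('wrist'); save(robot.grab_frame('wrist'),'w6.png'); np.save('w6.npy',c,allow_pickle=True)
t=robot.grab_frame('top'); save(t,'top6.png')
tool([629.4,286,45])
p=proj(c,[629.4,286,64])[0]; print(p)
im=cv2.imread('pics/w6.png'); cv2.circle(im,tuple(int(v) for v in p),3,(0,0,255),1); cv2.imwrite('pics/w6m.png',im)
E
```

```text
time: 7.75
position: [480.0, 20.8, 359.5]
tool_rot: [-0.071, 0.997, -0.0, 0.0]
wrist_force: [0.0, -0.0, -0.3]
grip_width: 85.3
time: 8.75
position: [629.2, 284.1, 319.9]
tool_rot: [-0.069, 0.998, -0.0, 0.0]
wrist_force: [0.5, -0.3, 0.5]
grip_width: 85.1
t 8.85 grasp [629.2 284.5 165.2] x [-0.991 -0.137 -0.001] y [-0.137  0.991  0.   ] z [ 0.001  0.    -1.   ] F [-0.1  0.1  0.4] w 85.5
shift m [-0.0003  0.0014  0.1202]
[255.66621418 200.5618846 ]
```

View pics/w6m.png

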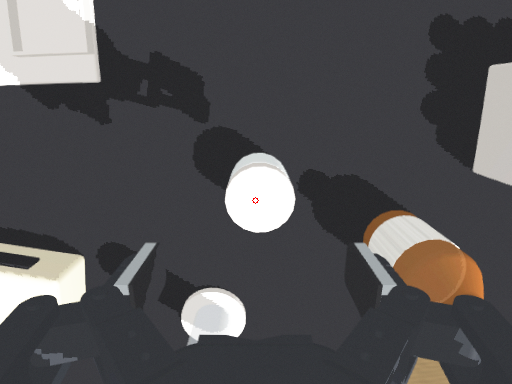

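Run:
```python
from h import *
c=np.load('w6.npy',allow_pickle=True).item(); ct=robot.calibration('top')
print('jar',onz(c,[(260,198)],64).round(1))
b=onz(ct,[(159.5,117)],5)[0]; print('cyl base',b.round(1),onz(c,[(213,317)],5).round(1))
for z in (100,150,200,250): print(z,proj(ct,[b[0],b[1],z]).round(1))
print('bottle left edge low',onz(c,[(368,232),(366,245)],20).round(1), 'top view cap',onz(ct,[(99,138.5)],150).round(1))
```

```text
jar [[626.9 289.   64. ]]
cyl base [788.9 261.4   5. ] [[787.9 260.9   5. ]]
100 [[153.8 108.4]]
150 [[150.5 103.5]]
200 [[146.9  98.1]]
250 [[143.   92.4]]
bottle left edge low [[660.2 397.8  20. ]
 [673.7 399.2  20. ]] top view cap [[669.  428.5 150. ]]
```

```bash
python3 -m inch '[[[0.085,0.002,0.005,0.05,0],[0.085,0.002,0.005,0.09,0],[0.085,0.002,0.005,0.12,0],[0.085,0.002,0.005,0.12,0],[0.085,0.002,0.005,0.12,0],[0.04,0.002,0.005,0.12,0],[0.04,0.002,0.005,0.12,0],[0.04,0.002,0.005,0.12,0],[0.04,0.002,0.005,0.12,0],[0.04,0.002,0.005,0.12,0],[0.04,0.002,0.005,0.12,0]]]' 40; python3 -m inch '[[[0.04,0,0,-0.03,0],[0.04,0,0,-0.06,0],[0.04,0,0,-0.08,0],[0.04,0,0,-0.08,0],[0.04,0,0,-0.08,0]]]'
python3 - <<'E'
from h import *
from math import cos,sin
sl=np.array([485.1,6.]);a=0.137;R=np.array([[cos(a),-sin(a)],[sin(a),cos(a)]])
for v in ((33,86),(-33,86)):
    P=sl+R@v; print(v,P.round(1))
P=sl+R@(33,86); tool([P[0],P[1],130])
f=robot.grab_frame('wrist'); t=robot.grab_frame('top'); save(f,'w7.png'); save(t,'top7.png')
E
```

```text
time: 9.95
position: [627.0, 290.8, 202.0]
tool_rot: [-0.07, 0.998, 0.0, 0.002]
wrist_force: [-0.2, -0.9, 7.7]
grip_width: 53.1
time: 10.45
position: [626.0, 290.6, 279.2]
tool_rot: [-0.07, 0.998, 0.0, 0.0]
wrist_force: [-0.6, -0.5, -2.6]
grip_width: 53.0
(33, 86) [506.   95.7]
(-33, 86) [440.7  86.7]
t 10.45 grasp [626.1 290.7 124.2] x [-0.99  -0.139 -0.   ] y [-0.139  0.99   0.   ] z [ 0.  0. -1.] F [-0.6 -0.5 -2.6] w 53.0
shift m [ 0.1459 -0.1764 -0.0058]
```

```bash
python3 -m inch '[[[0.04,0.03,-0.036,0,0],[0.04,0.06,-0.072,0,0],[0.04,0.09,-0.108,0,0],[0.04,0.12,-0.144,0,0],[0.04,0.146,-0.176,0,0],[0.04,0.146,-0.176,0.02,0],[0.04,0.146,-0.176,0.025,0],[0.04,0.146,-0.176,0.025,0],[0.04,0.146,-0.176,0.025,0]]]'
python3 - <<'E'
from h import *
c=robot.calibration('wrist'); save(robot.grab_frame('wrist'),'w8.png'); np.save('w8.npy',c,allow_pickle=True)
tool([506,95.7,56])
from math import cos,sin
sl=np.array([485.1,6.]);a=0.137;R=np.array([[cos(a),-sin(a)],[sin(a),cos(a)]])
im=cv2.imread('pics/w8.png')
for s in ((33,86),(-33,86)):
    q=[np.r_[sl+R@(np.array(s)+np.array(d)*34),20] for d in ((1,1),(1,-1),(-1,-1),(-1,1))]
    cv2.polylines(im,[proj(c,q).round().astype(int)],True,(0,0,255),1)
cv2.imwrite('pics/w8m.png',cv2.resize(im,(768,576)))
E
```

```text
time: 11.45
position: [506.5, 96.7, 254.1]
tool_rot: [-0.07, 0.998, 0.0, -0.0]
wrist_force: [-0.5, -0.4, -0.8]
grip_width: 53.4
t 11.5 grasp [506.6  96.8  99.4] x [-0.99 -0.14 -0.  ] y [-0.14  0.99  0.  ] z [ 0.  0. -1.] F [-0.1  0.4 -0.6] w 52.8
shift m [ 0.0008 -0.001   0.0434]
```

View pics/w8m.png

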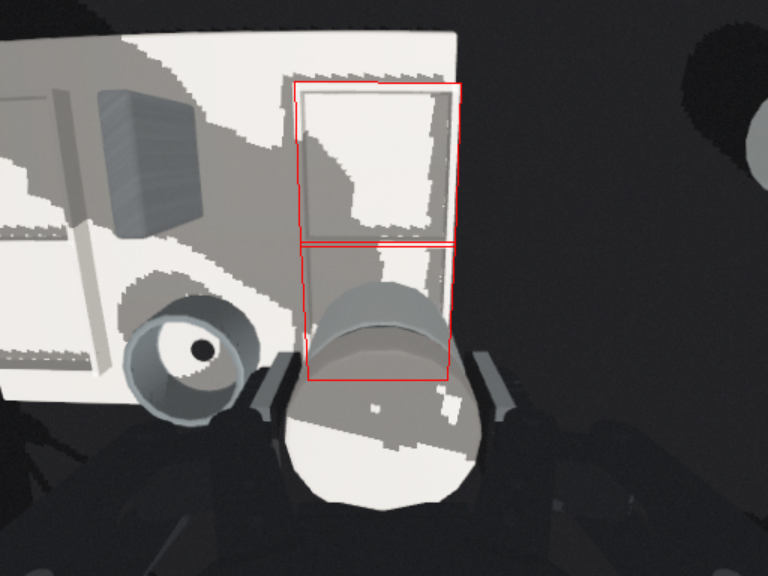

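Run:
```python
from h import *
c=np.load('w8.npy',allow_pickle=True).item()
print(onz(c,[(383.5/1.5,430/1.5)],116.4), onz(c,[(383/1.5,510/1.5)],116.4),onz(c,[(286/1.5,425/1.5),(481/1.5,425/1.5)],116.4))
W=onz(c,[(458/1.5,83/1.5),(452/1.5,243/1.5),(293/1.5,81/1.5)],20);print(W)
```

```text
[[503.81996223  98.02633362 116.4       ]] [[529.87120705 101.58610357 116.4       ]] [[506.02315741  72.4083772  116.4       ]
 [498.84176649 123.25285139 116.4       ]]
[[402.93562825 114.59124606  20.        ]
 [468.59981978 123.86827997  20.        ]
 [411.51046796  47.93030867  20.        ]]
```

```bash
python3 -m inch '[[[0.04,-0.002,-0.002,0.01,0],[0.04,-0.002,-0.002,0.025,0],[0.04,-0.002,-0.002,0.035,0],[0.04,-0.002,-0.002,0.042,0],[0.04,-0.002,-0.002,0.043,0],[0.04,-0.002,-0.002,0.043,0],[0.04,-0.002,-0.002,0.043,0]]]'
python3 - <<'E'
from h import *
tool([506,95.7,56])
E
```

```text
time: 12.2
position: [508.6, 94.4, 211.7]
tool_rot: [-0.07, 0.998, 0.0, 0.0]
wrist_force: [-0.5, 0.5, -1.0]
grip_width: 52.7
t 12.2 grasp [508.7  94.5  56.7] x [-0.99  -0.139 -0.001] y [-0.139  0.99  -0.   ] z [ 0.001  0.    -1.   ] F [-0.5  0.5 -1. ] w 52.7
shift m [0.0025 0.0016 0.0007]
```

```bash
python3 -m inch '[[[0.04,0,0,0.002,0],[0.04,0,0,0.002,0],[0.068,0,0,0.001,0],[0.068,0,0,0.001,0],[0.068,0,0,0.001,0],[0.068,0,0,-0.01,0],[0.068,0,0,-0.05,0],[0.068,0,0,-0.09,0],[0.068,0,0,-0.1,0],[0.068,0,0,-0.1,0]]]'
python3 - <<'E'
from h import *
c=robot.calibration('wrist'); f=robot.grab_frame('wrist'); save(f,'w9.png'); np.save('w9.npy',c,allow_pickle=True)
t=robot.grab_frame('top'); save(t,'top9.png'); ct=robot.calibration('top')
tool([397.5,282.3,150])
(x,y),r=cv2.minEnclosingCircle(blob(t,(0,0,190),(180,60,255),(147,222),22)); print(onz(ct,[(x,y)],64).round(1),r)
cv2.imwrite('pics/c9.png',np.hstack([cv2.imread('pics/w9.png')[:300,150:450],cv2.resize(cv2.imread('pics/top9.png')[130:250,130:280],(375,300))]))
E
```

```text
time: 13.2
position: [508.7, 94.4, 313.6]
tool_rot: [-0.07, 0.998, -0.0, 0.002]
wrist_force: [-0.3, 0.5, -0.3]
grip_width: 68.3
t 13.3 grasp [507.8  94.4 155.7] x [-0.99  -0.139  0.001] y [-0.139  0.99   0.   ] z [-0.001  0.    -1.   ] F [ 0.3  0.4 -1.6] w 67.9
shift m [0.0831 0.2014 0.0058]
[[419.4 273.4  64. ]] 14.840922355651855
```

View pics/c9.png

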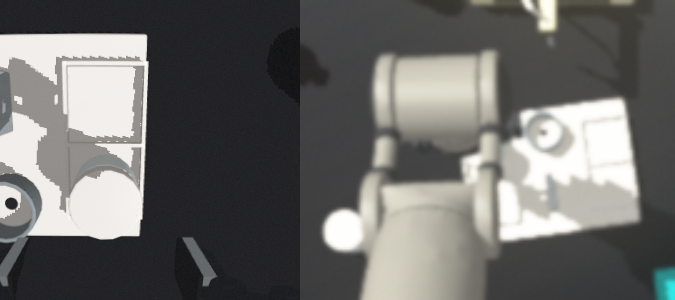

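Jar A stands in the far-left bay. Jar B is still where it was, at about (147,222) in the top view. Moving over it.

```bash
python3 -m inch '[[[0.085,0.083,0.201,-0.01,0],[0.085,0.083,0.201,-0.01,0],[0.085,0.083,0.201,-0.01,0],[0.085,0.083,0.201,-0.01,0],[0.085,0.083,0.201,-0.01,0],[0.085,0.083,0.201,-0.01,0],[0.085,0.083,0.201,-0.01,0],[0.085,0.083,0.201,-0.01,0]]]'
python3 - <<'E'
from h import *
c=robot.calibration('wrist'); f=robot.grab_frame('wrist'); save(f,'w10.png')
p=proj(c,[397.5,282.3,64])[0]; k=blob(f,(0,0,170),(180,60,255),p,60); (x,y),r=cv2.minEnclosingCircle(k); print(p,x,y,r,2*r*(robot.get_state()['position'][2]-32-64)/ (192/np.tan(np.radians(c['vfov'])/2)))
e=cv2.fitEllipse(k); print(e)
J=onz(c,[(x,y)],64)[0]; print(J); tool([J[0],J[1],47])
E
```

```text
time: 14.1
position: [398.8, 281.0, 320.5]
tool_rot: [-0.069, 0.998, -0.0, -0.001]
wrist_force: [-0.2, -0.6, 0.1]
grip_width: 85.2
[255.25869633 198.98404491] 258.38134765625 195.5 35.00067138671875 50.65447379420996
((258.6359558105469, 197.0546112060547), (64.79413604736328, 68.41300964355469), 84.74395751953125)
[394.42445805 284.26381182  64.        ]
t 14.15 grasp [398.7 280.9 165.7] x [-0.991 -0.137  0.001] y [-0.137  0.991 -0.001] z [-0.001 -0.001 -1.   ] F [ 1.5  0.3 -0.3] w 85.1
shift m [0.0037 0.004  0.1187]
```

```bash
python3 -m inch '[[[0.085,0.004,0.004,0.05,0],[0.085,0.004,0.004,0.09,0],[0.085,0.004,0.004,0.118,0],[0.085,0.004,0.004,0.118,0],[0.085,0.004,0.004,0.118,0],[0.04,0.004,0.004,0.118,0],[0.04,0.004,0.004,0.118,0],[0.04,0.004,0.004,0.118,0],[0.04,0.004,0.004,0.118,0],[0.04,0.004,0.004,0.118,0],[0.04,0.004,0.004,0.118,0]]]' 40; python3 -m inch '[[[0.04,0,0,-0.03,0],[0.04,0,0,-0.06,0],[0.04,0,0,-0.1,0],[0.04,0,0,-0.1,0],[0.04,0,0,-0.1,0]]]'
python3 - <<'E'
from h import *
tool([440.5,86.2,147])
t=robot.grab_frame('top'); save(t,'top11.png')
E
```

```text
time: 15.25
position: [394.3, 285.5, 205.1]
tool_rot: [-0.07, 0.998, 0.001, 0.002]
wrist_force: [-0.2, -1.5, 5.6]
grip_width: 52.7
time: 15.75
position: [393.6, 285.4, 304.4]
tool_rot: [-0.07, 0.998, 0.001, 0.001]
wrist_force: [0.5, 0.5, -2.1]
grip_width: 53.0
t 15.75 grasp [394.  285.6 149.4] x [-0.99  -0.139 -0.003] y [-0.139  0.99   0.001] z [ 0.003  0.001 -1.   ] F [ 0.5  0.5 -2.1] w 53.0
shift m [-0.0184 -0.2039  0.0023]
```

```bash
python3 -m inch '[[[0.04,-0.018,-0.05,0,0],[0.04,-0.018,-0.1,0,0],[0.04,-0.018,-0.15,0,0],[0.04,-0.018,-0.204,0,0],[0.04,-0.018,-0.204,0,0],[0.04,-0.018,-0.204,0.02,0],[0.04,-0.018,-0.204,0.045,0],[0.04,-0.018,-0.204,0.045,0],[0.04,-0.018,-0.204,0.045,0]]]'
python3 - <<'E'
from h import *
c=robot.calibration('wrist'); save(robot.grab_frame('wrist'),'w12.png'); np.save('w12.npy',c,allow_pickle=True)
tool([440.5,86.2,59])
from math import cos,sin
sl=np.array([485.1,6.]);a=0.137;R=np.array([[cos(a),-sin(a)],[sin(a),cos(a)]])
im=cv2.imread('pics/w12.png')
for s in ((33,86),(-33,86)):
    q=[np.r_[sl+R@(np.array(s)+np.array(d)*34),20] for d in ((1,1),(1,-1),(-1,-1),(-1,1))]
    cv2.polylines(im,[proj(c,q).round().astype(int)],True,(0,0,255),1)
cv2.imwrite('pics/w12m.png',cv2.resize(im,(768,576)))
E
```

```text
time: 16.7
position: [439.6, 86.1, 257.7]
tool_rot: [-0.07, 0.998, 0.0, -0.001]
wrist_force: [-0.1, 0.0, -1.5]
grip_width: 52.7
t 16.75 grasp [439.9  86.2 103.4] x [-0.99  -0.139  0.001] y [-0.139  0.99   0.   ] z [-0.001  0.    -1.   ] F [-0.1  0.1 -2.1] w 53.0
shift m [-0.0006 -0.0001  0.0444]
```

View pics/w12m.png

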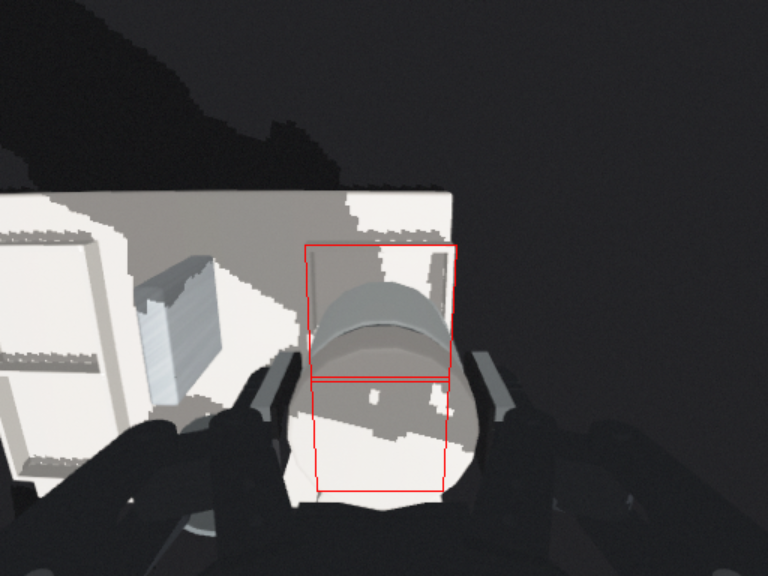

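```bash
python3 -m inch '[[[0.04,-0.003,-0.001,0.01,0],[0.04,-0.003,-0.001,0.025,0],[0.04,-0.003,-0.001,0.035,0],[0.04,-0.003,-0.001,0.042,0],[0.04,-0.003,-0.001,0.044,0],[0.04,-0.003,-0.001,0.044,0],[0.04,-0.003,-0.001,0.044,0]]]'
python3 - <<'E'
from h import *
tool([440.5,86.2,58])
E
```

```text
time: 17.45
position: [443.2, 85.3, 214.6]
tool_rot: [-0.07, 0.998, 0.0, 0.0]
wrist_force: [0.5, 0.2, -1.8]
grip_width: 53.3
t 17.45 grasp [443.3  85.3  59.6] x [-0.99  -0.139 -0.001] y [-0.139  0.99  -0.   ] z [ 0.001  0.    -1.   ] F [ 0.5  0.2 -1.8] w 53.3
shift m [0.0027 0.0013 0.0016]
```

```bash
python3 -m inch '[[[0.04,0,0,0.002,0],[0.04,0,0,0.002,0],[0.068,0,0,0.001,0],[0.068,0,0,0.001,0],[0.068,0,0,0.001,0],[0.068,0,0,-0.01,0],[0.068,0,0,-0.05,0],[0.068,0,0,-0.09,0],[0.06,0.003,-0.04,-0.12,0],[0.06,0.005,-0.084,-0.12,0],[0.06,0.005,-0.084,-0.12,0],[0.06,0.005,-0.084,-0.12,0]]]'
python3 - <<'E'
from h import *
tool()
robot.grab_frame('top')
tool()
c=robot.calibration('wrist'); save(robot.grab_frame('wrist'),'w13.png'); np.save('w13.npy',c,allow_pickle=True)
tool([450.4,1.4,50])
E
```

```text
time: 18.65
position: [449.5, 0.6, 334.9]
tool_rot: [-0.068, 0.998, 0.0, 0.0]
wrist_force: [-0.3, 0.4, -0.9]
grip_width: 59.9
t 18.65 grasp [449.6   0.7 179.9] x [-0.991 -0.136 -0.001] y [-0.136  0.991  0.   ] z [ 0.001  0.    -1.   ] F [-0.3  0.4 -0.9] w 59.9
t 18.7 grasp [449.4   1.5 179.5] x [-0.99  -0.138  0.   ] y [-0.138  0.99   0.001] z [-0.  0. -1.] F [-0.2  0.2 -0.9] w 60.0
t 18.75 grasp [449.4   2.  179.3] x [-0.99  -0.139  0.   ] y [-0.139  0.99   0.001] z [-0.001  0.001 -1.   ] F [ 0.5 -0.4  0. ] w 60.0
shift m [-0.001  -0.0008  0.1293]
```

View pics/w13.png

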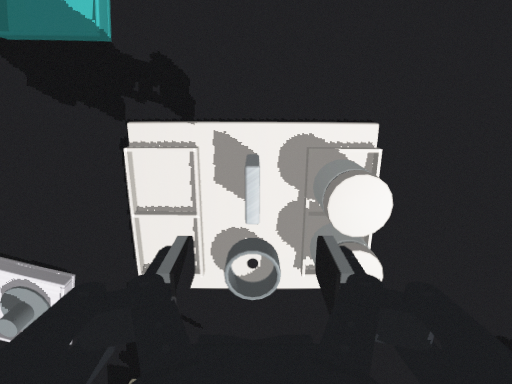

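Both jars stand upright in the left bays, the lid lies in the tray at left (17,312), and the cup dot is open at (252,263). Now the dot and needle-tip numbers.

Run:
```python
from h import *
c=np.load('w13.npy',allow_pickle=True).item(); f=cv2.imread('pics/w13.png',0)
m=(f[252:274,240:266]<70).astype(np.uint8); n,l,s,ce=cv2.connectedComponentsWithStats(m); print(s,ce+[240,252])
i=1+np.argmin(np.linalg.norm(ce[1:]-[12.5,11],axis=1)); d=ce[i]+[240,252]; print('dot',d,onz(c,[d],10),onz(c,[d],14))
q=onz(c,[(129,122),(378,124),(131.5,289)],8); print(q)
f=cv2.imread('pics/w2.png',0); print(f[306:330,204:222])
tool([450.4,1.4,50])
```

```text
[[  0   0  26  22 500]
 [  8   7  10   9  72]] [[252.52       262.426     ]
 [252.36111111 263.01388889]]
dot [252.36111111 263.01388889] [[541.09070533  12.92309102  10.        ]] [[538.85172105  12.64713759  14.        ]]
[[ 411.75364713 -122.19433342    8.        ]
 [ 381.24918224  110.68000851    8.        ]
 [ 594.02761868 -115.67183472    8.        ]]
[[ 36  35  36  35  34  34  31  35  35  35  32  33  36  35  33  31  37  33]
 [ 37  34  33  30  34  35  35  38  32  32  33  35  35  34  35  36  35  32]
 [ 36  34  32  34  36  35  34  36  34  32  33  33  33  36  35  33  33  36]
 [ 34  35  35  33  29  31  34  33  35  31  31  37  35  34  32  32  33  31]
 [ 34  36  33  34  34  35  33  35  33  32  35  36  35  35  33  34  33  34]
 [ 33  36  36  36  36  35  33  34  34  35  35  34  35  33  35  34  36  34]
 [ 32  34  34  30  34  36  37  37  32  34  36  35  34  34  34  33  34  34]
 [ 35  33  36  34  33  33  36  33  38  67  78  36  32  33  34  33  35  35]
 [ 35  35  36  35  32  33  36  34  59 115 115  34  36  35  33  35  36  35]
 [ 35  33  35  33  33  34  31  38  74 123 129  34  33  34  34  32
[... 529 characters left out ...]
  34]
 [ 33  34  35  37  54 105 104 107 105 109 121 113  32  33  30  35  34  32]
 [ 22  20  23  23  55 103 106 107 105 108 122  90  34  35  33  32  33  33]
 [ 24  19  21  25  84 104 106 107 105 113 123  62  28  30  26  34  34  36]
 [ 19  22  23  25  84 103 106 107 105 117 128  56  25  27  20  24  21  22]
 [ 19  20  22  26 105 104 105 108 106 118 132  20  20  19  24  19  22  19]
 [ 18  20  20  41 102 105 107 107 106 119 109  20  21  23  22  21  20  19]
 [ 20  26  20  53 103 106 108 106 108 123 110  20  18  19  20  24  20  21]]
t 18.75 grasp [449.4   2.  179.3] x [-0.99  -0.139  0.   ] y [-0.139  0.99   0.001] z [-0.001  0.001 -1.   ] F [ 0.5 -0.4  0. ] w 60.0
shift m [-0.001  -0.0008  0.1293]
```

```bash
python3 -m inch '[[[0.06,-0.001,-0.001,0.05,0],[0.06,-0.001,-0.001,0.09,0],[0.06,-0.001,-0.001,0.12,0],[0.06,-0.001,-0.001,0.129,0],[0.06,-0.001,-0.001,0.129,0],[0.06,-0.001,-0.001,0.129,0],[0.0,-0.001,-0.001,0.129,0],[0.0,-0.001,-0.001,0.129,0],[0.0,-0.001,-0.001,0.129,0],[0.0,-0.001,-0.001,0.129,0],[0.0,-0.001,-0.001,0.129,0],[0.0,-0.001,-0.001,0.129,0]]]' 90
python3 - <<'E'
from h import *
s,R,p=tool(); print((R.T@np.array([117.4,-12.8,0])).round(1))
E
```

```text
time: 19.95
position: [451.1, 0.3, 206.3]
tool_rot: [-0.069, 0.998, -0.0, 0.001]
wrist_force: [-2.0, -0.6, 8.0]
grip_width: 11.0
t 19.95 grasp [4.514e+02 3.000e-01 5.130e+01] x [-0.99  -0.138 -0.002] y [-0.138  0.99  -0.   ] z [ 0.002 -0.    -1.   ] F [-2.  -0.6  8. ] w 11.0
[-114.5  -28.9    0.2]
```

```bash
python3 -m inch '[[[0.0,-0.005,-0.001,0,0],[0.0,-0.015,-0.004,0,0],[0.0,-0.025,-0.006,0,0],[0.0,-0.035,-0.009,0,0],[0.0,-0.045,-0.011,0,0],[0.0,-0.055,-0.014,0,0],[0.0,-0.065,-0.016,0,0],[0.0,-0.075,-0.019,0,0],[0.0,-0.085,-0.021,0,0],[0.0,-0.095,-0.024,0,0],[0.0,-0.1,-0.025,0,0],[0.0,-0.1,-0.025,0,0]]]'
python3 - <<'E'
from h import *
tool([451.4+117.4,0.3-12.8,51.3])
save(robot.grab_frame('wrist'),'w14.png')
E
```

```text
time: 21.15
position: [552.4, -10.2, 206.2]
tool_rot: [-0.07, 0.998, 0.0, -0.002]
wrist_force: [-9.7, 0.3, 11.7]
grip_width: 10.8
t 21.15 grasp [551.8 -10.1  51.2] x [-0.99  -0.139  0.004] y [-0.139  0.99   0.001] z [-0.004  0.001 -1.   ] F [-9.7  0.3 11.7] w 10.8
shift m [-0.0165 -0.0048 -0.0002]
```

```bash
python3 -m inch '[[[0.0,-0.006,-0.001,0,0],[0.0,-0.012,-0.003,0,0],[0.0,-0.016,-0.0045,0,0],[0.0,-0.016,-0.0045,0,0],[0.0,-0.016,-0.0045,0,0],[0.0,-0.016,-0.0045,0,0]]]'
python3 - <<'E'
from h import *
tool([451.4+117.4,0.3-12.8,51.3])
E
python3 -m inch '[[[0.06,0,0,0,0],[0.06,0,0,0,0],[0.06,0,0,0,0],[0.06,0,0,0,0],[0.06,0,0,-0.03,0],[0.06,0,0,-0.07,0],[0.06,0.01,0,-0.1,0],[0.06,0.02,0,-0.13,0],[0.06,0.03,0,-0.13,0],[0.06,0.03,0,-0.13,0],[0.06,0.03,0,-0.13,0],[0.06,0.03,0,-0.13,0]]]'
python3 - <<'E'
from h import *
c=robot.calibration('wrist'); f=robot.grab_frame('wrist');save(f,'w15.png'); np.save('w15.npy',c,allow_pickle=True)
cv2.imwrite('pics/c15.png',np.hstack([cv2.resize(cv2.imread('pics/w15.png')[200:350,180:330],(450,450),interpolation=cv2.INTER_CUBIC),cv2.resize(cv2.imread('pics/w15.png'),(350,262))[:, :].copy() if 0 else cv2.copyMakeBorder(cv2.resize(cv2.imread('pics/w15.png'),(350,262)),0,188,0,0,cv2.BORDER_CONSTANT)]))
tool()
E
```

```text
time: 21.8
position: [568.6, -12.2, 206.3]
tool_rot: [-0.07, 0.998, 0.001, -0.002]
wrist_force: [-8.1, 1.4, 11.6]
grip_width: 10.8
t 21.8 grasp [568.  -12.1  51.3] x [-0.99  -0.139  0.004] y [-0.139  0.99   0.001] z [-0.004  0.001 -1.   ] F [-8.1  1.4 11.6] w 10.8
shift m [-0.0008 -0.0005 -0.    ]
time: 23.0
position: [540.2, -16.8, 334.1]
tool_rot: [-0.07, 0.998, 0.0, -0.001]
wrist_force: [-0.6, 0.8, -0.0]
grip_width: 60.3
t 23.05 grasp [540.  -16.7 179.1] x [-0.99  -0.139  0.002] y [-0.139  0.99   0.001] z [-0.002  0.    -1.   ] F [0.3 0.1 0.1] w 60.1
```

View pics/c15.png

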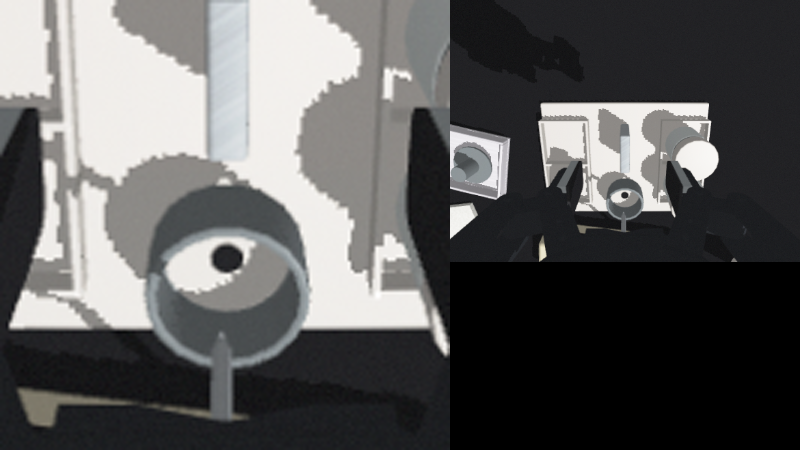

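Run:
```python
from h import *
c=np.load('w15.npy',allow_pickle=True).item()
g=lambda u,v:(180+u/3-.33,200+v/3-.33)
print('dot',[onz(c,[g(227,258)],z).round(1) for z in (8,10,14)])
print('tip',onz(c,[g(222,334)],52).round(1))
print('rim in back/front, out left/right/front',onz(c,[g(230,229),g(230,357),g(148,290),g(309,290),g(228,369)],38).round(1))
a=(np.arctan2(.139,.99)); print('geom sled: blade grasp->spot', np.array([568,-12.1])+90*np.array([np.cos(a),np.sin(a)]))
W=onz(c,[(100+440,0)],8) if 0 else None
f=cv2.imread('pics/w15.png',0); print(f[268:276:2,160:340:12])
```

```text
dot [array([[659.2,   2. ,   8. ]]), array([[657.9,   1.8,  10. ]]), array([[655.3,   1.4,  14. ]])]
tip [[6.588e+02 2.000e-01 5.200e+01]]
rim in back/front, out left/right/front [[628.9  -1.4  38. ]
 [678.4   5.7  38. ]
 [655.6 -25.   38. ]
 [648.2  27.8  38. ]
 [683.4   5.7  38. ]]
geom sled: blade grasp->spot [6.57125806e+02 4.13623218e-01]
[[101  34  35 236 227 137 137  76  75  77 238 212 117  22  24]
 [101  28  31 236 227 139 136  76  75  75 239 238 116  27  23]
 [103  22  35 236 225 137 138  76  75  74 238 238 117  25  22]
 [112  32  33 236 225 137 110  75  77  75 235 238 118  22  23]]
```

The tip is about (658,0) and the spot about (656,1.5). That is already inside tolerance, but I'll nudge it about 2 mm to centre it.

```bash
python3 -m inch '[[[0.06,-0.03,0,0,0],[0.06,-0.03,0,0.04,0],[0.06,-0.03,0,0.08,0],[0.06,-0.03,0,0.115,0],[0.06,-0.03,0,0.13,0],[0.06,-0.03,0,0.13,0],[0.0,-0.03,0,0.13,0],[0.0,-0.03,0,0.13,0],[0.0,-0.03,0,0.13,0],[0.0,-0.03,0,0.13,0],[0.0,-0.03,0,0.13,0]]]' 90
python3 - <<'E'
from h import *
tool()
E
python3 -m inch '[[[0.0,-0.001,-0.0005,0,0],[0.0,-0.002,-0.001,0,0],[0.0,-0.0025,-0.0015,0,0],[0.0,-0.0025,-0.0015,0,0],[0.0,-0.0025,-0.0015,0,0],[0.0,-0.0025,-0.0015,0,0],[0.0,-0.0025,-0.0015,0,0],[0.0,-0.0025,-0.0015,0,0]]]'
python3 - <<'E'
from h import *
tool()
E
```

```text
time: 24.15
position: [570.2, -12.5, 206.7]
tool_rot: [-0.07, 0.998, -0.0, 0.001]
wrist_force: [-0.4, 0.1, 6.1]
grip_width: 10.7
t 24.15 grasp [570.5 -12.5  51.7] x [-0.99  -0.139 -0.002] y [-0.139  0.99  -0.001] z [ 0.002 -0.    -1.   ] F [-0.4  0.1  6.1] w 10.7
time: 24.95
position: [571.1, -12.8, 206.7]
tool_rot: [-0.07, 0.998, 0.001, -0.002]
wrist_force: [-11.1, 5.5, 14.8]
grip_width: 10.7
t 24.95 grasp [570.6 -12.6  51.7] x [-0.99  -0.139  0.003] y [-0.139  0.99   0.002] z [-0.003  0.001 -1.   ] F [-11.1   5.5  14.8] w 10.7
```

```bash
python3 -m inch '[[[0.0,-0.001,-0.0005,0,0],[0.0,-0.0015,-0.0005,0,0],[0.0,-0.0015,-0.0005,0,0],[0.0,-0.0015,-0.0005,0,0]]]'; python3 -m inch '[[[0.06,0,0,0,0],[0.06,0,0,0,0],[0.06,0,0,0,0],[0.06,0,0,0,0],[0.06,0,0,-0.03,0],[0.06,0,0,-0.07,0],[0.06,0.01,0,-0.1,0],[0.06,0.02,0,-0.13,0],[0.06,0.03,0,-0.13,0],[0.06,0.03,0,-0.13,0],[0.06,0.03,0,-0.13,0],[0.06,0.03,0,-0.13,0]]]'
python3 - <<'E'
from h import *
import os
c=robot.calibration('wrist'); f=robot.grab_frame('wrist');save(f,'w16.png'); np.save('w16.npy',c,allow_pickle=True)
for n in ('w15','w16'):
    c=np.load(n+'.npy',allow_pickle=True).item(); g=cv2.imread(f'pics/{n}.png',0)
    m=(g[272:300,240:275]<60).astype(np.uint8); k,l,s,ce=cv2.connectedComponentsWithStats(m)
    i=[j for j in range(1,k) if 40<s[j][4]<140]; 
    for j in i: d=ce[j]+[240,272]; print(n,d,s[j][4],onz(c,[d],12.5).round(1))
print(g[300:330,244:266:2])
tool()
E
```

```text
time: 25.35
position: [572.4, -13.2, 206.7]
tool_rot: [-0.07, 0.998, 0.001, -0.002]
wrist_force: [-12.0, 4.7, 15.7]
grip_width: 10.9
time: 26.55
position: [544.5, -18.2, 334.0]
tool_rot: [-0.069, 0.998, 0.0, -0.001]
wrist_force: [-0.5, -0.4, -0.1]
grip_width: 59.5
w15 [255.26153846 285.66153846] 65 [[656.3   1.5  12.5]]
w16 [256.28571429 283.6031746 ] 63 [[657.9   0.8  12.5]]
[[ 76  77  92 124 136 136 138 137 137 117  91]
 [ 76  77  76  82  95 105 111 111  96  85  78]
 [ 77  76  75  76  76  77  81  75  77  76  76]
 [ 75  78  74  76  77  77  76  75  77  76  75]
 [ 75  76  75  75  76  77  76  76  75  75  77]
 [ 76  74  75  76  75  77  76  77  74  77  75]
 [ 75  76  76  74  74  76  80  76  76  76  78]
 [ 77  75  76  75  76  76 105  76  75  76  76]
 [ 77  78  74  76  76  77 133  74  77  74  78]
 [ 77  76  77  77  77  89 125  79  76  76  77]
 [ 76  76  76  76  74  95 100  83  76  77  75]
 [ 76  73  76  75  78  98 104  89  77  76  76]
 [ 77  77  76  75  79 103 107 110  76  76  74]
 [ 79  75  75  77  83 103 106 121  76  75  76]
 [113  82  75  78  85 102 108 121  76  75  75]
 [147 119  83  77  85 102 105 120  75  76  76]
 [149 148 120  92  94 102 106 120  83  92 103]
 [123 149 147 130 121 101 105 117 123 127 136]
 [ 72 114 148 148 134 100 104 118 149 148 148]
 [ 31  55 105 108 112 101 106 117 124 121 106]
 [ 22  27  40  50  73 103 107 117  74  65  38]
 [ 21  22  24  27  54 104 106 117  43  32  27]
 [ 16  23  21  22  50 103 106 118  38  27  21]
 [ 18  21  18  22  51 103 105 116  34  21  20]
 [ 21  21  19  20  51 101 106 115  33  15  18]
 [ 21  20  24  21  66 102 105 117  33  24  20]
 [ 20  21  23  24  70 103 107 115  31  23  19]
 [ 25  19  23  22  67 103 104 114  30  19  19]
 [ 21  20  18  19  67 102 106 114  33  24  23]
 [ 16  20  20  20  66 102 105 114  46  23  22]]
t 26.6 grasp [544.3 -18.1 179.1] x [-0.99  -0.139  0.002] y [-0.139  0.99   0.001] z [-0.002  0.    -1.   ] F [-0.4  0.3  0.3] w 59.9
```

```bash
python3 -m inch '[[[0.06,0.02,0,-0.03,0],[0.06,0.108,-0.31,-0.056,0.07],[0.06,0.108,-0.31,-0.056,0.07],[0.06,0.108,-0.31,-0.056,0.07],[0.06,0.108,-0.31,-0.056,0.07],[0.06,0.108,-0.31,-0.056,0.07],[0.06,0.108,-0.31,-0.056,0.07],[0.06,0.108,-0.31,-0.056,0.07],[0.06,0.108,-0.31,-0.056,0.07],[0.06,0.108,-0.31,-0.056,0.07],[0.06,0.108,-0.31,-0.056,0.07],[0.06,0.108,-0.31,-0.056,0.07]]]'
python3 - <<'E'
from h import *
robot.grab_frame('top')
c=np.load('w16.npy',allow_pickle=True).item(); print('tip',onz(c,[(256,306.7)],52).round(1))
c=robot.calibration('wrist'); f=robot.grab_frame('wrist');save(f,'w17.png'); np.save('w17.npy',c,allow_pickle=True)
t=robot.grab_frame('top'); save(t,'top17.png')
tool()
E
```

```text
time: 27.8
position: [480.9, -338.9, 391.1]
tool_rot: [-0.035, 0.999, 0.0, -0.0]
wrist_force: [0.2, -0.1, -0.8]
grip_width: 60.0
tip [[6.578e+02 3.000e-01 5.200e+01]]
t 27.95 grasp [ 480.8 -339.3  236.4] x [-0.998 -0.071 -0.   ] y [-0.071  0.998  0.   ] z [ 0.  0. -1.] F [ 0.8 -0.2  0.3] w 59.7
```

View pics/w17.png

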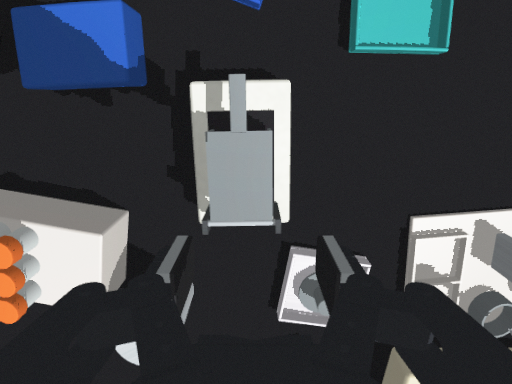

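Run:
```python
from h import *
c=np.load('w17.npy',allow_pickle=True).item()
print('tongue end',onz(c,[(229.5,75),(245,75)],92).round(1),'tongue base',onz(c,[(231,129.5),(247,129.5)],92).round(1))
print('plate near corners',onz(c,[(207,131),(272,129.5)],92).round(1),'hinge bar',onz(c,[(206,220),(280,218)],95).round(1))
W=onz(c,[(191.5,83.5),(290.5,80.5),(290,220)],45); print('console',W.round(1),((W[0]+W[2])/2).round(1))
tool()
```

```text
tongue end [[ 389.1 -365.    92. ]
 [ 388.2 -352.4   92. ]] tongue base [[ 433.1 -361.5   92. ]
 [ 432.2 -347.9   92. ]]
plate near corners [[ 435.8 -381.9   92. ]
 [ 430.6 -326.6   92. ]] hinge bar [[ 516.1 -380.1   95. ]
 [ 509.3 -312.7   95. ]]
console [[ 396.  -405.3   45. ]
 [ 386.6 -309.9   45. ]
 [ 529.9 -295.9   45. ]] [ 463.  -350.6   45. ]
t 27.95 grasp [ 480.8 -339.3  236.4] x [-0.998 -0.071 -0.   ] y [-0.071  0.998  0.   ] z [ 0.  0. -1.] F [ 0.8 -0.2  0.3] w 59.7
```

The picture shows the console with the shut guard: tongue end (237,75), plate rows 130 to 220, hinge bar at row 220. That puts the hinge at (520,-346), the grip at (400.5,-357.5,89) and the yaw at about 0.097. The dot (657.9,0.8) matches the tip (657.8,0.3).

```bash
python3 -m inch '[[[0.045,0.04,-0.006,0.04,-0.026],[0.045,0.0814,-0.0125,0.08,-0.026],[0.045,0.0814,-0.0125,0.1,-0.026],[0.045,0.0814,-0.0125,0.1,-0.026],[0.045,0.0814,-0.0125,0.1,-0.026],[0.045,0.0814,-0.0125,0.1,-0.026],[0.045,0.0814,-0.0125,0.1,-0.026]]]' 40
python3 - <<'E'
from h import *
tool([400.5,-357.5,89])
c=robot.calibration('wrist'); f=robot.grab_frame('wrist');save(f,'w18.png'); np.save('w18.npy',c,allow_pickle=True)
print(proj(c,[[400.5,-357.5,92],[388.6,-358.7,92],[520,-345.9,92]]).round(1))
g=cv2.cvtColor(f,cv2.COLOR_RGB2GRAY)
for r in (150,175,200,225): print(r,g[r,200:300:4])
E
```

```text
time: 28.65
position: [401.2, -358.3, 292.9]
tool_rot: [-0.048, 0.999, -0.001, 0.001]
wrist_force: [0.2, 0.9, 0.2]
grip_width: 45.1
t 28.65 grasp [ 401.5 -358.7  137.9] x [-0.995 -0.096 -0.002] y [-0.096  0.995 -0.003] z [ 0.002 -0.003 -1.   ] F [0.2 0.9 0.2] w 45.1
shift m [0.001  0.0015 0.0489]
[[255.2 227.4]
 [255.1 208.3]
 [255.2 381.3]]
150 [37 54 55 55 54 56 53 54 53 53 53 56 55 56 54 54 55 54 56 56 54 55 55 56
 55]
175 [190 191 193 192 190 190 190 189 191 191 192 192 191 191 191 190 191 190
 190 188 191 191 189 190 193]
200 [255 255 255 212 215 215 214 216 255 255 255 255 255 255 255 255 255 255
 255 255 255 255 255 255 255]
225 [215 210 212  41  40  38  39  37  38  35  51 210 220 221 223 224 151  54
  54  54  55  57  56  57  50]
```

```bash
python3 -m inch '[[[0.045,0.001,0.001,0.03,0],[0.045,0.001,0.001,0.049,0],[0.045,0.001,0.001,0.049,0],[0.045,0.001,0.001,0.049,0],[0.0,0.001,0.001,0.049,0],[0.0,0.001,0.001,0.049,0],[0.0,0.001,0.001,0.049,0],[0.0,0.001,0.001,0.049,0],[0.0,0.001,0.001,0.049,0],[0.0,0.001,0.001,0.049,0]]]' 40
python3 - <<'E'
from h import *
tool([400.5,-357.5,89])
for th in np.arange(0.15,2.1,0.15).tolist()+[2.05]: print(round(th,2),'x',round(-120*(1-np.cos(th))/1000,4),'z',round(-.12*np.sin(th),4))
E
```

```text
time: 29.7
position: [399.3, -358.7, 243.7]
tool_rot: [-0.047, 0.999, -0.002, 0.001]
wrist_force: [0.9, -5.3, 1.0]
grip_width: 13.0
t 29.7 grasp [ 399.7 -359.4   88.7] x [-0.995 -0.095 -0.002] y [-0.095  0.995 -0.005] z [ 0.003 -0.004 -1.   ] F [ 0.9 -5.3  1. ] w 13.0
shift m [-0.001   0.0018 -0.0003]
0.15 x -0.0013 z -0.0179
0.3 x -0.0054 z -0.0355
0.45 x -0.0119 z -0.0522
0.6 x -0.021 z -0.0678
0.75 x -0.0322 z -0.0818
0.9 x -0.0454 z -0.094
1.05 x -0.0603 z -0.1041
1.2 x -0.0765 z -0.1118
1.35 x -0.0937 z -0.1171
1.5 x -0.1115 z -0.1197
1.65 x -0.1295 z -0.1196
1.8 x -0.1473 z -0.1169
1.95 x -0.1644 z -0.1115
2.1 x -0.1806 z -0.1036
2.05 x -0.1753 z -0.1065
```

```bash
python3 -m inch '[[[0.0,-0.001,0.001,-0.018,0],[0.0,-0.005,0.001,-0.0355,0],[0.0,-0.012,0.001,-0.052,0],[0.0,-0.021,0.001,-0.068,0],[0.0,-0.032,0.001,-0.082,0],[0.0,-0.045,0.001,-0.094,0],[0.0,-0.06,0.001,-0.104,0],[0.0,-0.0765,0.001,-0.112,0],[0.0,-0.0765,0.001,-0.112,0],[0.0,-0.0765,0.001,-0.112,0]]]'
python3 - <<'E'
from h import *
tool()
E
```

```text
time: 30.7
position: [475.4, -351.2, 356.3]
tool_rot: [-0.047, 0.999, -0.004, 0.002]
wrist_force: [0.9, -10.3, 1.1]
grip_width: 12.7
t 30.7 grasp [ 475.9 -352.4  201.3] x [-0.995 -0.095 -0.003] y [-0.095  0.995 -0.008] z [ 0.004 -0.008 -1.   ] F [  0.9 -10.3   1.1] w 12.7
```

```bash
python3 -m inch '[[[0.0,-0.017,-0.001,-0.0053,0],[0.0,-0.035,-0.002,-0.008,0],[0.0,-0.053,-0.003,-0.008,0],[0.0,-0.071,-0.003,-0.005,0],[0.0,-0.088,-0.003,0,0],[0.0,-0.099,-0.003,0.0053,0],[0.0,-0.099,-0.003,0.0053,0],[0.0,-0.099,-0.003,0.0053,0]]]'
python3 - <<'E'
from h import *
tool()
E
```

```text
time: 31.5
position: [574.4, -343.2, 351.0]
tool_rot: [-0.048, 0.999, -0.002, 0.002]
wrist_force: [0.8, -2.2, 5.5]
grip_width: 12.9
t 31.5 grasp [ 575.  -343.8  196. ] x [-0.995 -0.095 -0.003] y [-0.095  0.995 -0.004] z [ 0.004 -0.004 -1.   ] F [ 0.8 -2.2  5.5] w 12.9
```

```bash
python3 -m inch '[[[0.045,0,0,0,0],[0.045,0,0,0,0],[0.045,0,0,0,0],[0.045,0,0,-0.03,0],[0.045,0,0,-0.06,0],[0.045,0,0,-0.06,0],[0.0,0.05,0.001,-0.06,0],[0.0,0.1,0.002,-0.06,0],[0.0,0.152,0.003,-0.06,0],[0.0,0.152,0.003,-0.06,0],[0.0,0.152,0.003,-0.02,0],[0.0,0.152,0.003,0.0,0]]]'
python3 - <<'E'
from h import *
robot.grab_frame('top')
c=robot.calibration('wrist'); f=robot.grab_frame('wrist'); save(f,'w19.png');np.save('w19.npy',c,allow_pickle=True)
tool([423.5,-355.3,81]); print(proj(c,[[451.4,-352.5,77],[465.3,-351.2,48],[520,-345.9,89]]).round(1))
s=robot.grab_frame('scene'); save(s,'scene19.png')
cv2.imwrite('pics/c19.png',np.hstack([cv2.imread('pics/w19.png')[:,120:400],cv2.resize(cv2.imread('pics/scene19.png')[120:240,130:290],(512,384),interpolation=cv2.INTER_CUBIC)]))
E
```

```text
time: 32.7
position: [421.7, -353.8, 346.9]
tool_rot: [-0.047, 0.999, 0.001, -0.0]
wrist_force: [0.8, -0.5, 0.2]
grip_width: -0.1
t 32.8 grasp [ 421.2 -352.7  190.8] x [-0.995 -0.095  0.004] y [-0.095  0.995  0.005] z [-0.004  0.005 -1.   ] F [ 1.4 -0.2  0.4] w -0.1
shift m [-0.0024 -0.0034  0.1098]
[[248.9 231.9]
 [249.3 233.2]
 [249.3 311.7]]
```

View pics/c19.png

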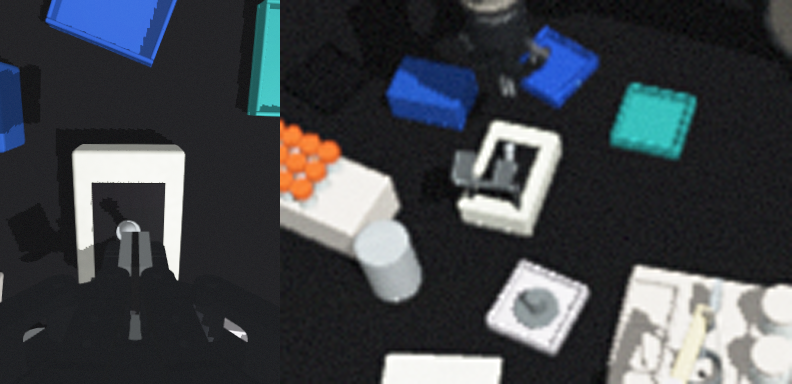

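The guard leans back open, and the toggle ball at (248,230) is where predicted, still off. Lowering the closed fingers behind it and pushing.

```bash
python3 -m inch '[[[0.0,0.002,-0.003,0.04,0],[0.0,0.002,-0.003,0.08,0],[0.0,0.002,-0.003,0.11,0],[0.0,0.002,-0.003,0.11,0],[0.0,0.002,-0.003,0.11,0]]]'
python3 - <<'E'
from h import *
tool([461.5,-351.5,81])
E
```

```text
time: 33.35
position: [421.3, -357.8, 240.3]
tool_rot: [-0.048, 0.999, -0.001, 0.001]
wrist_force: [0.4, -0.4, 1.3]
grip_width: 0.2
t 33.35 grasp [ 421.5 -358.    85.3] x [-0.995 -0.095 -0.001] y [-0.095  0.995 -0.001] z [ 0.001 -0.001 -1.   ] F [ 0.4 -0.4  1.3] w 0.2
shift m [-0.0404  0.0027  0.0044]
```

```bash
python3 -m inch '[[[0.0,0,0.003,0.004,0],[0.0,-0.008,0.003,0.004,0],[0.0,-0.016,0.003,0.004,0],[0.0,-0.024,0.003,0.004,0],[0.0,-0.032,0.003,0.004,0],[0.0,-0.038,0.003,0.004,0],[0.0,-0.042,0.003,0.004,0],[0.0,-0.042,0.003,0.004,0],[0.0,-0.042,0.003,0.004,0]]]'
python3 - <<'E'
from h import *
tool([465.3,-351.2,81])
E
```

```text
time: 34.25
position: [460.0, -350.9, 234.7]
tool_rot: [-0.048, 0.999, 0.001, -0.004]
wrist_force: [-17.2, -4.4, 7.8]
grip_width: -0.2
t 34.25 grasp [ 458.9 -350.7   79.7] x [-0.995 -0.096  0.007] y [-0.096  0.995  0.002] z [-0.007  0.001 -1.   ] F [-17.2  -4.4   7.8] w -0.2
shift m [-0.0063 -0.0011 -0.0013]
```

```bash
python3 -m inch '[[[0.0,0.015,0,0,0],[0.0,0.03,0,0,0],[0.0,0.035,0,-0.05,0],[0.0,0.05,0,-0.1,0],[0.0,0.06,0,-0.15,0],[0.0,0.07,0,-0.15,0],[0.0,0.07,0,-0.15,0],[0.0,0.07,0,-0.15,0],[0.0,0.07,0,-0.15,0]]]'
python3 - <<'E'
from h import *
tool([575,-344,196])
c=robot.calibration('wrist'); f=robot.grab_frame('wrist'); save(f,'w20.png')
pr=proj(c,[[451.4,-352.5,77],[479.2,-349.8,77]]).round(1); print(pr)
g=cv2.cvtColor(f,cv2.COLOR_RGB2GRAY)
for u,v in pr: u,v=int(u),int(v); print(g[v-14:v+15:3,u-18:u+19:3])
E
```

```text
time: 35.15
position: [392.7, -356.8, 383.1]
tool_rot: [-0.048, 0.999, 0.001, -0.001]
wrist_force: [-1.2, 0.1, -0.5]
grip_width: 0.1
t 35.15 grasp [ 392.4 -356.3  228.1] x [-0.995 -0.095  0.002] y [-0.095  0.995  0.003] z [-0.002  0.003 -1.   ] F [-1.2  0.1 -0.5] w 0.1
shift m [-0.1829 -0.0052  0.0318]
[[251.2 242.3]
 [251.4 267.7]]
[[ 49  51  50  49  52  52  52  52  53  53  53  55  56]
 [ 51  52  52  83  76  86  87  31  46  86  85  87  63]
 [ 52  51  50 130 131 130 112  36  35 129 131 129  86]
 [ 33  49  40 130 128 130 100  37  35 130 129 131  96]
 [ 34  31  33 131 130 129 100  34  35 131 130 128 108]
 [ 40  38  40 130 129 130  98  33  33 130 129 130 129]
 [ 39  39  55 129 130 130  89  34  34 130 131 129 129]
 [ 41  40  80 130 131 129  89  36  38 130 130 129 129]
 [ 42  39  97 130 130 129  90  35  36 129 129 129 129]
 [ 43  47 112 131 129 129  82  36  37 130 130 129 130]]
[[ 38  42 108 130 131 131  86  33  36 130 129 131 128]
 [ 47  49 114 131 130 129  79  36  32 129 130 130 128]
 [ 39  39 118 129 130 132  81  35  35 131 130 130 130]
 [ 40  41 124 129 131 131  83  38  38 129 128 131 129]
 [ 39  39 130 129 130 130  67  35  34 124 129 131 130]
 [ 39  39  41  51 120 144  77  44  42 137 144  84  41]
 [ 39  42  40  40  40 106  79  41  40 136  46  40  42]
 [ 42  42  39  39  41  42  78  43  42 110  40  41  40]
 [ 42  43  39  42  40  41  42  40  43  41  40  40  40]
 [ 42  42  41  38  40  41  39  42  42  39  41  42  42]]
```

```bash
python3 -m inch '[[[0.045,-0.02,0.04,0,0],[0.045,-0.04,0.08,-0.02,0],[0.045,-0.04,0.08,-0.02,0],[0.045,-0.04,0.08,-0.02,0],[0.045,-0.04,0.08,-0.02,0],[0.045,-0.04,0.08,-0.02,0]]]'
python3 - <<'E'
from h import *
tool([575,-344,196])
c=robot.calibration('wrist'); f=robot.grab_frame('wrist'); save(f,'w21.png')
pr=proj(c,[[451.4,-352.5,77],[479.2,-349.8,77],[465.3,-351.2,48],[520,-345.9,89]]).round(1); print(pr)
g=cv2.cvtColor(f,cv2.COLOR_RGB2GRAY)
u,v=pr[0].astype(int); print(g[v-18:v+50:3,u-24:u+40:3])
E
```

```text
time: 35.8
position: [424.3, -274.4, 404.1]
tool_rot: [-0.047, 0.999, 0.001, -0.001]
wrist_force: [0.1, 0.4, -0.8]
grip_width: 44.7
t 35.8 grasp [ 424.1 -274.3  249.1] x [-0.996 -0.094  0.001] y [-0.094  0.996  0.001] z [-0.001  0.001 -1.   ] F [ 0.1  0.4 -0.8] w 44.7
shift m [-0.1437 -0.0836  0.0528]
[[173.2 197.2]
 [175.3 223.1]
 [180.7 201.4]
 [175.6 264.4]]
[[111  39  39  38  39  39  40  38  39  40  40  39  38  39  40  38  39  40
   41  38 219 244]
 [135  38  40  39  41  40  40  40  39  40  41  39  39  39  41  40  39  39
   37  39 219 246]
 [171  39  40  40  40  41  36  38  36  40  40  38  39  39  40  37  39  39
   39  38 172 246]
 [219  38  39  41  39  39  41  42  38  39  36  40  39  38  39  40  39  39
   38  39 167 245]
 [246  39  38  38  34  39  37  39  46 159 193 139  48  39  39  41  40  40
   37  40 125 246]
 [245  38  42  37  39  38  39  45 212 214 217 218 215  78  37  37  35  39
   39  40 129 246]
 [244  40  38  38  19  19  19 145 201 200 131 204 216 205  40  40  40  41
   38  39  79 246]
 [243  39  40  26  24  23  23 105 120 116 142 162 217 219  39  39  38  39
   39  42  
[... 703 characters left out ...]
9  38  41  37  38  39  37  38
   38  38  37 243]
 [148 148  27  20  24  23  25 104 212 194  26  39  36  23  41  41  36  42
   39  40  36 243]
 [147 149  23  23  19  24  27  27  23  26  27  33  23  24  23  25  36  38
   35  38  38 243]
 [149 149  24  24  26  28  24  24  26  22  24  24  22  24  23  62  79  79
   81  32  35 243]
 [151 149  32  27  23  24  26  25  22  23  26  34  37  22  25 108 106 107
   81  26  36 230]
 [150 138  40  22  24  25  24  23  29  25  41  39  38  30  67 106 105 106
   35  25  29 216]
 [151  47  46  24  28  21  21  34  37  40  40  39  36  38 107 105 106 103
   24  23  39  46]
 [ 56  49  44 217 222 244 243 243 244 243 218  31  33  58 105 106 106  65
   24  26  36  48]]
```

Toggle ball now at (174.5,223.5), against a predicted (175.3,223.1) for "on". Returning to pull the guard shut.

```bash
python3 -m inch '[[[0.045,-0.05,-0.028,-0.01,0],[0.045,-0.1,-0.056,-0.01,0],[0.045,-0.148,-0.083,-0.01,0],[0.045,-0.148,-0.083,-0.01,0],[0.045,-0.148,-0.083,-0.01,0],[0.045,-0.148,-0.083,0.03,0],[0.045,-0.148,-0.083,0.055,0],[0.045,-0.148,-0.083,0.055,0],[0.045,-0.148,-0.083,0.055,0]]]'
python3 - <<'E'
from h import *
tool([579,-343,193])
E
python3 -m inch '[[[0,0,0,0,0],[0,0,0,0,0],[0,0,0,0,0],[0,0,0,0,0],[0,0,0,0,0]]]' 40
```

```text
time: 36.75
position: [579.3, -342.5, 350.5]
tool_rot: [-0.047, 0.999, 0.0, -0.0]
wrist_force: [1.0, -0.1, 0.2]
grip_width: 45.3
t 36.75 grasp [ 579.3 -342.5  195.5] x [-0.996 -0.094  0.   ] y [-0.094  0.996  0.   ] z [-0.  0. -1.] F [ 1.  -0.1  0.2] w 45.3
shift m [ 0.0003 -0.0005  0.0025]
time: 37.25
position: [579.9, -342.8, 352.2]
tool_rot: [-0.047, 0.999, -0.002, 0.002]
wrist_force: [-0.1, -2.9, 6.5]
grip_width: 13.2
```

```bash
python3 -m inch '[[[0,0.02,0,-0.009,0],[0,0.044,0,-0.0145,0],[0,0.0687,0,-0.015,0],[0,0.093,0,-0.011,0],[0,0.116,0.001,-0.002,0],[0,0.137,0.001,0.011,0],[0,0.1545,0.001,0.028,0],[0,0.168,0.001,0.049,0],[0,0.178,0.001,0.0715,0],[0,0.182,0.001,0.0895,0],[0,0.1835,0.001,0.102,0],[0,0.1835,0.001,0.102,0]]]'
python3 - <<'E'
from h import *
tool([400.5,-357.5,89])
E
```

```text
time: 38.45
position: [397.9, -359.4, 248.1]
tool_rot: [-0.047, 0.999, -0.001, 0.002]
wrist_force: [2.7, -1.9, 3.7]
grip_width: 11.8
t 38.45 grasp [ 398.5 -359.7   93.1] x [-0.996 -0.093 -0.004] y [-0.093  0.996 -0.003] z [ 0.004 -0.002 -1.   ] F [ 2.7 -1.9  3.7] w 11.8
shift m [-0.0022  0.002   0.0041]
```

```bash
python3 -m inch '[[[0.045,0,0,0.002,0],[0.045,0,0,0.002,0],[0.045,0,0,0.002,0],[0.06,0,0,-0.04,0],[0.06,0,0,-0.08,0],[0.06,-0.04,0.01,-0.12,0],[0.06,-0.0815,0.0125,-0.144,0.026],[0.06,-0.0815,0.0125,-0.144,0.026],[0.06,-0.0815,0.0125,-0.144,0.026],[0.06,-0.0815,0.0125,-0.144,0.026],[0.06,-0.0815,0.0125,-0.144,0.026]]]'
python3 - <<'E'
from h import *
robot.grab_frame('top')
tool()
c=robot.calibration('wrist'); f=robot.grab_frame('wrist'); save(f,'w22.png')
print(proj(c,[[388.6,-358.7,92],[520,-345.9,92]]).round(1))
a=cv2.imread('pics/w17.png',0).astype(int); b=cv2.imread('pics/w22.png',0).astype(int)
d=(abs(a-b)>40)[:230]; print('diff px',d[60:230,180:300].sum(),d.sum())
g=b[:,239]; print('column through tongue',g[60:140:4], a[60:140:4,239])
E
```

```text
time: 39.55
position: [476.0, -338.6, 390.6]
tool_rot: [-0.034, 0.999, 0.001, -0.001]
wrist_force: [-0.4, -0.2, 0.5]
grip_width: 60.2
t 39.6 grasp [ 475.7 -338.4  235.9] x [-0.998 -0.068  0.002] y [-0.068  0.998  0.002] z [-0.002  0.002 -1.   ] F [ 0.1  0.6 -0.6] w 60.0
[[235.7  81.8]
 [242.1 230.8]]
diff px 3247 6858
column through tongue [ 35  35  37  36  21  84 163 162 163 164 163 163 163 161 160 160 161 161
 159 160] [ 36  34  36  24 163 164 163 162 162 161 162 162 162 161 161 159 161 161
 138 159]
```

```bash
python3 -m inch '[[[0.06,-0.014,0.05,0,-0.07],[0.06,-0.028,0.1,0,-0.07],[0.06,-0.043,0.15,0,-0.07],[0.06,-0.057,0.2,0,-0.07],[0.06,-0.072,0.25,0.02,-0.07],[0.06,-0.086,0.3,0.04,-0.07],[0.06,-0.09,0.315,0.057,-0.07],[0.06,-0.09,0.315,0.057,-0.07],[0.06,-0.09,0.315,0.057,-0.07],[0.06,-0.09,0.315,0.057,-0.07],[0.06,-0.09,0.315,0.057,-0.07]]]'
python3 - <<'E'
from h import *
robot.grab_frame('top')
tool()
c=robot.calibration('wrist'); f=robot.grab_frame('wrist'); save(f,'w23.png')
g=cv2.imread('pics/w23.png',0)
m=(g[265:305,235:280]<60).astype(np.uint8); k,l,s,ce=cv2.connectedComponentsWithStats(m)
for j in range(1,k):
    if 40<s[j][4]<140: d=ce[j]+[235,265]; print(d,s[j][4],onz(c,[d],12.5).round(1))
t=proj(c,[657.8,.3,52])[0]; print(t); u,v=t.round().astype(int); print(g[v-10:v+10:2,u-10:u+11:2])
# bays / jars: cap blobs
from math import cos,sin
a=0.137;R=np.array([[cos(a),-sin(a)],[sin(a),cos(a)]]); sl=np.array([657.8,.5])-R@(55,0)
for v in ((33,86),(-33,86)): 
    P=sl+R@v; p=proj(c,[P[0],P[1],72])[0]; k=blob(f,(0,0,180),(180,60,255),p,45); (x,y),r=cv2.minEnclosingCircle(k); print(P.round(1),p.round(1),(x,y),r)
top=robot.grab_frame('top'); save(top,'top23.png')
ct=robot.calibration('top'); w=np.array(cv2.imread('pics/w22.png',0)); cc=None
E
```

```text
time: 40.75
position: [545.1, -19.3, 335.8]
tool_rot: [-0.069, 0.998, -0.0, 0.001]
wrist_force: [0.3, 0.3, 0.3]
grip_width: 60.3
t 40.8 grasp [545.3 -19.3 180.7] x [-0.991 -0.137 -0.001] y [-0.137  0.991 -0.   ] z [ 0.001 -0.    -1.   ] F [ 0.4 -0.1  1.1] w 60.1
[257.95081967 281.3442623 ] 61 [[657.8   0.8  12.5]]
[257.74614394 304.16450707]
[[136 138 139 138 137 138 137 137 139 138 137]
 [133 137 137 137 138 136 137 135 137 138 119]
 [ 76  84 100 125 138 138 138 116 102  80  74]
 [ 75  75  76  76  75  74  74  75  75  77  77]
 [ 77  76  76  77  76  75  76  75  75  76  76]
 [ 77  76  78  77  76  90  77  75  75  76  76]
 [ 75  77  76  75  89 110  76  77  74  75  73]
 [ 74  75  74  76  99 104  89  75  75  75  76]
 [ 77  76  76  89 104 106 109  76  74  77  76]
 [ 94  76  75  90 103 106 117  76  75  74  88]]
[624.3  82.7] [355.8 296.7] (317.6071472167969, 298.0) 8.925024032592773
[558.9  73.7] [364.  227.5] (370.0, 229.5) 38.5520133972168
```

```bash
python3 -m inch '[[[0.06,0.0,0,-0.05,0],[0.06,0.03,-0.04,-0.08,0],[0.06,0.187,-0.257,-0.1,0],[0.06,0.187,-0.257,-0.1,0],[0.06,0.187,-0.257,-0.1,0],[0.06,0.187,-0.257,-0.1,0],[0.06,0.187,-0.257,-0.1,0],[0.06,0.187,-0.257,-0.1,0],[0.06,0.187,-0.257,-0.1,0],[0.06,0.187,-0.257,-0.1,0],[0.06,0.187,-0.257,-0.1,0],[0.06,0.187,-0.257,-0.1,0]]]'
python3 - <<'E'
from h import *
tool(); c=robot.calibration('top'); t=robot.grab_frame('top'); save(t,'top24.png'); s=robot.grab_frame('scene'); save(s,'scene24.png')
cs=robot.calibration('scene')
g=cv2.cvtColor(t,cv2.COLOR_RGB2GRAY)
J=[[624.3,82.7],[558.9,73.7]]
for P in J: print('expect',P,proj(c,[*P,72]).round(1),proj(cs,[*P,72]).round(1))
hs=cv2.HoughCircles(cv2.resize(g[110:200,180:260],None,fx=4,fy=4,interpolation=cv2.INTER_CUBIC),cv2.HOUGH_GRADIENT,1,30,param1=80,param2=18,minRadius=24,maxRadius=42)
print(None if hs is None else hs[0][:6]/4+[180,110,0])
gs=cv2.cvtColor(s,cv2.COLOR_RGB2GRAY)
for P in J:
    u,v=proj(cs,[*P,72])[0].round().astype(int); print(gs[v-12:v+24:3,u-14:u+15:2])
print('lid expect',proj(c,[636,-240,45]).round(1)); u,v=proj(c,[636,-240,30])[0].astype(int); print(t[v-12:v+13:4,u-12:u+13:4].mean(2).round())
E
```

```text
time: 42.1
position: [396.0, -297.4, 435.0]
tool_rot: [-0.07, 0.998, 0.0, 0.0]
wrist_force: [-0.1, 0.8, -0.4]
grip_width: 60.1
t 42.1 grasp [ 396.  -297.4  280. ] x [-0.99 -0.14 -0.  ] y [-0.14  0.99  0.  ] z [ 0.  0. -1.] F [-0.1  0.8 -0.4] w 60.1
expect [624.3, 82.7] [[205.7 156.5]] [[284.  229.2]]
expect [558.9, 73.7] [[208.1 174.9]] [[286.6 214.9]]
[[234.875      153.625        7.4749999 ]
 [205.875      155.375        8.64999962]
 [208.875      174.625        9.5       ]
 [221.125      184.125        6.6500001 ]]
[[241 242 152 138 139 145 235 240 241 241 242 239 171  26  28]
 [241 241 239 141 144 134 127 186 226 232 225 206  86  27  30]
 [241 241 244 183 233 152 144 177 204 223 223 214  59  34  27]
 [230 140 141 135 169 240 241 242 241 237 212 156  36  28  22]
 [142 141 142 143 241 242 242 241 240 241 230 199  26  29  31]
 [203 136 140 131 231 241 241 241 242 242 226 123  27  28  29]
 [241 206 141 136 163 202 241 243 241 236 212  64  27  27  33]
 [240 218 213 152 140 167 210 221 216 217 165  38  29  28  26]
 [242 232 209 227 228 203 203 212 229 216 189  27  31  26  28]
 [241 241
[... 531 characters left out ...]
42 240 208  48  22  32  27]
 [242 220 176 144 138 164 175 205 218 228 194  25  25  29  25]
 [244 177 215 238 165 196 206 211 224 195 169  24  31  27  25]
 [142 139 149 238 240 241 242 242 241 175  73  24  32  30  30]
 [138 140 207 241 240 242 240 242 240 196  50  30  31  30  32]
 [138 139 144 241 241 241 241 242 237 166  33  26  31  26  28]
 [143 144 144 151 188 225 227 231 211 166  20  29  29  28  30]]
lid expect [[297.  154.6]]
[[216. 205. 229. 232. 193. 222. 202.]
 [237. 254. 253. 242. 251. 253. 240.]
 [250. 252. 198. 198. 196. 250. 253.]
 [236. 224. 189. 191. 163. 191. 253.]
 [215. 253. 198. 173. 132. 170. 253.]
 [218. 254. 249. 192. 198. 251. 250.]
 [243. 254. 254. 254. 254. 254. 251.]]
```

Run:
```python
from h import *
cs=robot.calibration('scene'); p=proj(cs,[[388.6,-358.7,89],[388.6,-358.7,102],[400,-357.5,89],[440,-354,89],[520,-346,89]]).round(1); print(p)
a=cv2.imread('pics/scene0.png',0).astype(int); b=cv2.imread('pics/scene24.png',0).astype(int)
u0,v0=p.min(0).astype(int)-8; u1,v1=p.max(0).astype(int)+8
print(a[v0:v1:2,u0:u1:2]);print(b[v0:v1:2,u0:u1:2])
```

```text
[[205.9 153.1]
 [205.6 151.3]
 [205.1 155.1]
 [202.2 162.2]
 [196.5 177. ]]
[[ 93  61  21  26  31  29  33  64  84  91  95  94  93]
 [ 89  63  26  30  28  19  29  44  56  81  94  92  94]
 [ 71  64  28  26  31  25  27  30  24  39  59  79  89]
 [ 63  65  28  26  24  31  25  29  29  27  33  48  60]
 [ 63  55  29  26  25  21  21  26  29  30  23  28  34]
 [ 64  30  27  31  24  29  27  26 105 110  31  30  24]
 [ 59  25  33  26  24  25  30  55 155 145  24  24  23]
 [ 37  21  28  27  51  74  24  99 159  66  22  25  31]
 [ 25  28  30  32 235 250 140 146 169 136  73  42  23]
 [ 26  28  22  57 176 166 153 152 192 250 250 237 226]
 [ 27  28  19 106 154 156 152 153 153 161 209 247 245]
 [ 27  19  28 153 156 156 156 155 153 155 136 187 245]
 [ 28  11  80 153 155 151 154 153 157 147 105 117 247]
 [ 17  24 138 154 152 155 154 153 155 130  89 185 247]
 [ 16  59 154 156 155 158 156 155 150 111  73 245 248]
 [ 22 108 159 154 154 154 153 153 139  98 163 248 245]
 [ 99 212 174 156 158 151 151 153 113  85 223 246 226]
 [ 55 107 131 157 185 214 195 154  97  86 249 245 208]
 [ 78  58  27  20  28  43  82 127 
[... 587 characters left out ...]
27 237 248 141 151 170 130  76  43  20]
 [ 25  30  21  58 173 164 152 150 193 250 250 239 225]
 [ 27  24  25 105 154 154 151 154 153 158 208 248 244]
 [ 33  13  29 153 155 154 154 157 154 153 133 186 245]
 [ 24  12  72 153 153 157 152 155 155 144 100 118 247]
 [ 22  25 138 156 156 152 155 152 156 127  90 181 247]
 [ 18  62 155 153 156 153 154 154 145 116  77 245 248]
 [ 20 106 155 153 152 158 155 155 139 102 162 248 245]
 [100 213 168 155 156 154 150 152 120  85 223 246 222]
 [ 57 105 127 160 183 215 191 150  97  86 248 245 207]
 [ 76  55  30  15  31  37  77 125  83 167 246 241 182]
 [222 134 222 131  62  44  12  25  62 245 246 214 141]
 [246 243 246 246 247 239 226 107  62 246 241 198  55]]
```

The guard pixels match the starting picture, so it is fully shut. Everything checks out, so I'm handing in.

```bash
python3 -c "
from cell import robot
print(robot.job_done())"
```

```text
the job is handed in; nothing more can be done
None
```

The job is handed in after about 42 s of robot time. All the steps ran in order, and no verdict was reported.

- **Lid and jars:** The cup's lid lies in the aluminium tray. There were two sample jars; the third candidate was a graduated cylinder. Both stand in the two left bays. In the last top view their caps were within about 1 pixel of where they should be, or about 3 mm.
- **Sled:** I slid it by its blade without lifting it, then nudged it about 2 mm more. The last close look put the dot at (657.8, 0.8) mm. The needle tip was last measured at (657.8, 0.3) mm and showed no change in that final view, so they are about 1 mm apart.
- **Console:** I lifted the guard to about 2.05 rad, pushed the toggle over and drew the guard back down. The toggle ball was seen within 1 pixel of its "on" position before the guard was closed. The guard's final pixels in the scene camera match its shut state at the start.

**Limits of the checks:**
- **Nudge:** The estimates of the dot's offset before the nudge disagreed, from 1 to about 4 mm depending on the feature used. All were inside the 6 mm limit, and I took a middle value.
- **Far jar:** It was behind a finger in the final wrist view, so I confirmed it only from the top view.
- **Probe and bystanders:** I did not measure these separately. The wrist force peaked at about 20 N, and nothing suggested they were touched.

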